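# Load the parts washer and wind its rack down

### The job

Set every loose car part lying on the bench (bearing, pulley, cover: two or three of them are there) flat on the parts washer's plate of its own shape and size, centred so that no edge hangs over the plate. Then fit the crank on the square drive shaft, wind it clockwise round and round until the rack stops at the bottom, and put the crank back standing upright on its rubber pad with its whole foot on the pad. Leave the other things on the bench alone.

Things in the scene. Friction and masses are not known exactly. Their poses are not given: they have to be found in the camera images.
- bearing_c (a point): steel wheel bearing, a plain solid disc 60 mm across and 28 mm high, 0.32 kg, lying flat on the bench; point at its centre, half-way up. Either face may lie down. May be absent.
- pulley_c (a point): aluminium belt pulley, a drum 46 mm across and 32 mm high, 0.15 kg, standing flat; point at its centre, half-way up. Either face may lie down. May be absent.
- cover_c (a point): oblong aluminium cover, a block 66 mm (its x) by 42 mm (its y) by 26 mm high (two bolt heads stand 3 mm above that), 0.18 kg, lying flat; point at its centre, half-way up. Either face may lie down. May be absent.
- cover_k0 (a point): lower corner of the cover, on its +x +y side, at its underside
- cover_k1 (a point): lower corner of the cover, on its +x -y side, at its underside
- cover_k2 (a point): lower corner of the cover, on its -x -y side, at its underside
- cover_k3 (a point): lower corner of the cover, on its -x +y side, at its underside
- plate_large (a point): centre of the top face of the large round support plate (72 mm across) of the parts washer, for the bearing; axes are those of the washer. The three plates are one rack: at the start they stand 4 to 7 mm proud of the deck, each in a well 1.5 mm wider all round than the plate; at the bottom they are 43 mm below the deck. Only the drive shaft moves the rack.
- deck (a point): centre of the washer's deck. The washer is a grey block 220 x 220 mm, fixed to the bench, its deck 90 mm above it, with three wells and a drive on a square 105 mm grid: large round (+x +y), small round (-x +y), oblong (+x -y), drive (-x -y)
- plate_small (a point): centre of the top face of the small round plate (58 mm across), for the pulley; same axes
- plate_oblong (a point): centre of the top face of the oblong plate, 80 mm along its x by 56 mm along its y, for the cover; same axes
- shaft_top (a point): top centre of the washer's upright square drive shaft, 16 mm square with the top 6 mm reduced to 12 mm; x and y axes are square to its flats. It stands 23 mm above a round steel housing (54 mm across) which itself stands 35 mm above the deck
- shaft (a joint): turn of the drive shaft (rad): 0 = rack at the top, grows clockwise seen from above, 18.85 (three full turns) = end stop, rack at the bottom; sinks 2.65 mm per rad. Starts between 0 and 1. Stiff: about 0.12 N m, stays where it is left.
- crank_boss (a point): the loose crank, 0.44 kg: centre of its upright square grip boss (24 mm square, 40 mm high), on the socket's axis, 50 mm above the foot. x axis: along the arm. Balanced nearly under the boss. Sides of boss, hub and socket are parallel to x and y. Fully fitted on the shaft, this point lies 27 mm above shaft_top.
- crank_foot (a point): centre of the crank's underside. Foot and hub are 36 mm square and 30 mm high, with a square socket from below, 18.2 mm wide and 24 mm deep; the boss stands on the hub. The arm is 16 mm wide, 18 to 30 mm above the foot, and reaches 91 mm out
- crank_knob (a point): centre of the crank's upright black knob, 22 mm across, 44 mm high, 80 mm from the socket's axis, 54 mm above the foot; it spins freely on its own pin, so it can be held at a constant yaw while the crank goes round
- pad_top (a point): centre of the top face of the round black rubber pad for the crank, 80 mm across, 4 mm thick, fixed on the bench. The crank stands on it at the start, socket down
- socket: small steel socket standing on end, 28 mm across, 38 mm high; bystander, origin under its centre
- tape: yellow tape measure, 70 x 45 x 60 mm high; bystander, origin under its centre
- filter: orange oil filter, 76 mm across, 89 mm high; bystander, origin under its centre
- clip_jar: amber jar, 68 mm across, 90 mm high; bystander, origin under its centre
- spanner: spanner lying flat near the robot; bystander, origin under its centre
Mind the look-alikes: they are no part of the job. What is shaped like the part that bears pulley_c but green, orange or purple is not meant.

How it is judged:
By the outcome, as a careful person would: the job done as asked, in the order asked, and still so for the second after the job is handed in, with the robot touching nothing.
Of bearing, pulley, cover only 2 to 3 are there at a start; the rules pass over those that are not, and their reading is None.
At some moment in a run one of bearing, pulley, cover may be knocked a few centimetres aside while the robot is not near it.
Once in a run the grip may slacken for a moment while it holds something.
It also fails if it takes over 210 s, if anything falls off the work surface, if the arm or the gripper's body presses on something with over 40 N, if the wrist force passes 120 N, or if a joint passes its speed limit or range.

### The arm

A 6-joint arm with a two-finger parallel gripper is mounted at the origin on the work surface. World frame = base frame: x ahead of the robot, y to its left, z up, the work surface at z = 0. Lengths are in m, angles in rad, forces in N, time in s.
With the tool pointing down it reaches from about 0.35 to 0.8 m from the base axis. Payload 7.3 kg.
Tool frame: the origin (TCP) lies between the finger pads; the fingertips stand 25 mm ahead of it and the grasp point (between the pads) lies 6 mm ahead of it (r.tip_extent is the distance from the TCP to the fingertips, in m); z points along the fingers, y is the direction in which the jaws open and shut (so a half turn about z gives the same grasp; the last joint's range is limited). The gripper opens to 85 mm and grips with 20 to 120 N. Pads are 22 mm wide; open, the fingers measure 114 mm over their backs; the gripper's body (76 mm by 85 mm) begins 54 mm behind the grasp point. The pads swing forward as they close: fully open they stand 13 mm farther back than shut.
Start: joints at [1.001, 0.342, 1.524, -0, 1.275, -0.146], TCP at [0.216, 0.479, 0.222] pointing down, gripper open.
Joint ranges: [-2.53, 2.53], [-0.77, 2.02], [0.04, 2.7], [-1, 4.14], [0.28, 2.66], [-3.11, 3.11]. Speed limits (rad/s): [2.57, 2.57, 3.14, 3.14, 3.14, 3.14].

### API

Orientations are given as a unit quaternion [x, y, z, w].
In Python, from workcell import r, command_gripper, optics gives the robot as it stands. The module is installed in compiled form; this text tells all that it offers. Calls block until the motion is done:
- r.reach(position, orientation): joint-space move of the TCP to a pose.
- r.move_straight(position, orientation=None, speed=0.15, max_force=None): straight line of the TCP; orientation=None keeps the orientation; speed is the mean speed in m/s. With max_force (N) it stops when the force on the tool has changed by that much, and returns True; else False.
- r.movej(angles): joint-space move.
- command_gripper(opening, force=None): finger opening in m; force is the grip in N (None keeps the last); returns when the fingers have stopped.
- r.hold(seconds).
- r.solve_ik(position, orientation): joint angles nearest the present ones, or None.
- r.read_state(): the state.
- optics.get_image(name): name is "scene" or "top" or "wrist"; returns (picture, depth): 400x640x3 uint8, red, green, blue; 400x640 float32, m along the optical axis (not along the pixel's ray), 0 where there is no reading.
- optics.camera_model(name): a dict with "K" (3x3 intrinsics, pixels), "k1" (the pictures are not rectified: a ray, as slopes to the right and down, at radius r is drawn at 1 + k1 r^2 times it, then the intrinsics apply), "R" (3x3) and "t" (3): a world point X has camera coordinates R X + t; the wrist camera has in their place "tool_from_camera" (4x4, takes a point from camera to tool coordinates, whose origin is the TCP and whose axes are the flange's). Camera axes: x right, y down, z forward; pixel columns grow to the right and rows downward; lengths in m; the calibration is good to about 2 mm. A picture is of the moment at which its call begins: read the wrist's pose just before it. camera_model takes no time and is no camera call.
A pose or a line that the arm cannot do raises r.PlanningError and nothing moves.
- r.finish_job(): hands the job in, once; it reports no verdict.
The state is a dict: "time_s": time; "joint_positions": joint angles; "dq": joint speeds; "tau": joint torques, N m; "eef_pos": TCP position; "eef_rot": TCP orientation; "contact_force": force on the tool from outside, world axes, zero at the start; "torque": the same for the moment, N m; "grip_width": finger opening in m.
Only numpy, scipy, OpenCV 4.12 (cv2) and the standard library are available. Lean on these libraries where they do the work, as an engineer would, in place of code of your own. Each camera call takes 0.05 s, during which the arm holds its last target.

## Working session

There is one attempt and no reset: what is moved stays moved. The work goes in short steps, each a Python script; the robot and the scene stay as the last script left them, time stands still between calls to the robot, and variables do not carry over. Pictures are saved under pics/ and viewed, and the job is handed in when it is done.

```bash
mkdir -p pics; ls
python3 - <<'E'
from workcell import r, command_gripper, optics
import cv2, numpy as np
s=r.read_state(); print(s['time_s'],s['eef_pos'],s['eef_rot'],s['grip_width'],r.tip_extent)
for n in ['scene','top','wrist']:
    p,d=optics.get_image(n); cv2.imwrite(f'pics/{n}0.png',p[:,:,::-1]); np.savez(f'pics/{n}0.npz',p=p,d=d)
    m=optics.camera_model(n); print(n,{k:np.round(v,4).tolist() for k,v in m.items()}, d.min(),d.max())
E
```

```text
pics
0.0 [0.21563629 0.47823146 0.22130555] [ 2.10295256e-01  9.77637617e-01 -7.20357613e-04 -2.74575032e-04] 0.08559719517884574 0.025
scene {'K': [[363.6435, 0.0, 315.5553], [0.0, 363.6435, 201.3971], [0.0, 0.0, 1.0]], 'k1': -0.0241, 'R': [[0.8651, 0.5016, 0.0004], [0.33, -0.5685, -0.7536], [-0.3778, 0.6521, -0.6573]], 't': [-0.4238, -0.0636, 1.3111]} 0.0 3.9202116
top {'K': [[517.5177, 0.0, 324.4268], [0.0, 517.5177, 205.5764], [0.0, 0.0, 1.0]], 'k1': -0.0679, 'R': [[-0.0366, -0.9993, -0.0045], [-0.9737, 0.0366, -0.2248], [0.2248, -0.0039, -0.9744]], 't': [0.0051, 0.5145, 1.69]} 0.0 2.8854055
wrist {'K': [[355.5004, 0.0, 313.4741], [0.0, 355.5004, 195.9643], [0.0, 0.0, 1.0]], 'k1': 0.0129, 'tool_from_camera': [[-0.0007, -0.9657, -0.2597, 0.0658], [1.0, -0.0009, 0.0004, 0.0002], [-0.0006, -0.2597, 0.9657, -0.1507], [0.0, 0.0, 0.0, 1.0]]} 0.0 0.45822704
```

View pics/top0.png

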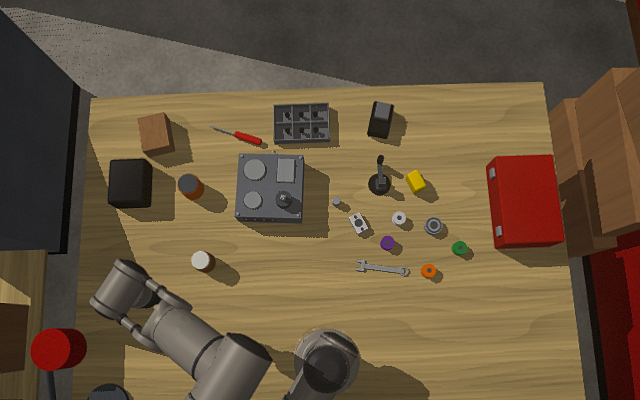

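View pics/scene0.png

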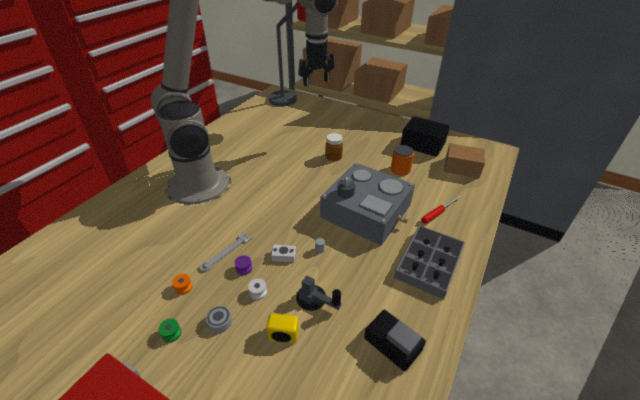

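View pics/wrist0.png

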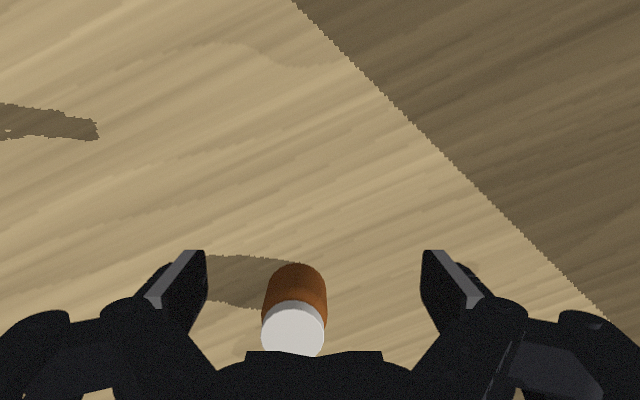

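The top view shows the washer at (270,188), the crank on its pad at (380,183), the cover at (358,223), a silver pulley at (399,218) and the bearing at (433,226). The purple (388,243), green (460,248) and orange (429,271) drums are look-alikes. Next I'll write helpers and get rough positions.

```bash
cat > h.py <<'E'
from workcell import r, command_gripper, optics
import cv2, numpy as np
from scipy.spatial.transform import Rotation as Rot
def q(yaw):  # tool down; tool x axis in world = (cos yaw, sin yaw), tool y = (sin,-cos)
    return (Rot.from_euler('z',yaw)*Rot.from_euler('x',np.pi)).as_quat()
def campose(n,s=None):
    m=optics.camera_model(n)
    if n=='wrist':
        s=s or r.read_state()
        T=np.array(m['tool_from_camera']); Rt=Rot.from_quat(s['eef_rot']).as_matrix()
        Rw=Rt@T[:3,:3]; c=Rt@T[:3,3]+np.array(s['eef_pos'])
    else:
        R=np.array(m['R']); Rw=R.T; c=-R.T@np.array(m['t'])
    return np.array(m['K']),m['k1'],Rw,c
def snap(n,name=None):
    s=r.read_state(); cp=campose(n,s); p,d=optics.get_image(n)
    if name: cv2.imwrite(f'pics/{name}.png',p[:,:,::-1])
    return p,d,cp
def slopes(uv,cp):
    K,k1,_,_=cp; uv=np.asarray(uv,float).reshape(-1,1,2)
    return cv2.undistortPoints(uv,K,np.array([k1,0,0,0.]))[:,0]
def onplane(uv,z,cp):
    s=slopes(uv,cp); d=np.c_[s,np.ones(len(s))]@cp[2].T
    t=(z-cp[3][2])/d[:,2]; return cp[3]+d*t[:,None]
def cloud(d,cp):
    v,u=np.mgrid[:d.shape[0],:d.shape[1]]
    s=slopes(np.c_[u.ravel(),v.ravel()],cp); P=np.c_[s,np.ones(len(s))]*d.ravel()[:,None]
    P=P@cp[2].T+cp[3]; P[d.ravel()==0]=np.nan
    return P.reshape(*d.shape,3)
def proj(X,cp):
    K,k1,Rw,c=cp; Xc=(np.atleast_2d(X)-c)@Rw
    a=Xc[:,:2]/Xc[:,2:]; a=a*(1+k1*(a**2).sum(1))[:,None]
    return a*K[0,0]+K[:2,2]
def st():
    s=r.read_state(); print('t=%.1f'%s['time_s'],'pos',np.round(s['eef_pos'],4),'yaw %.4f'%yaw(s),'grip %.4f'%s['grip_width'],'F',np.round(s['contact_force'],1)); return s
def yaw(s):
    x=Rot.from_quat(s['eef_rot']).as_matrix()[:,0]; return np.arctan2(x[1],x[0])
E
python3 - <<'E'
from h import *
D=np.load('pics/top0.npz'); cp=campose('top'); P=cloud(D['d'],cp)
for nm,uv in dict(cover=(358,223),pulley=(399,218),bearing=(433,226),crank=(381,183),knob=(380,160),deck=(270,185),shaft=(285,198),pl=(255,170),ps=(253,200),po=(286,170),purple=(388,243),socket=(336,201),tape=(416,181),table=(450,200),filt=(191,186),jar=(203,261)).items():
    print(nm,np.round(P[uv[1],uv[0]],3), np.round(np.linalg.norm(P[uv[1],uv[0]][:2]),3))
s=r.read_state(); print(s['contact_force'],yaw(s), r.read_state()['joint_positions'])
E
```

```text
cover [ 0.455 -0.126  0.031] 0.473
pulley [ 0.467 -0.267  0.034] 0.538
bearing [ 0.435 -0.381  0.032] 0.579
crank [ 0.581 -0.208  0.078] 0.617
knob [ 0.663 -0.21   0.075] 0.696
deck [0.585 0.166 0.087] 0.609
shaft [0.525 0.113 0.142] 0.537
pl [0.637 0.215 0.096] 0.673
ps [0.533 0.222 0.098] 0.577
po [0.632 0.111 0.1  ] 0.642
purple [ 0.382 -0.224  0.034] 0.443
socket [ 0.535 -0.054  0.033] 0.538
tape [nan nan nan] nan
table [ 0.527 -0.452  0.017] 0.694
filt [0.592 0.433 0.088] 0.734
jar [0.336 0.386 0.098] 0.512
[-0.43942742 -0.12220582  0.56474685] 2.7178250510756916 [ 1.00103061e+00  3.42539130e-01  1.52475520e+00 -2.08219415e-05
  1.27540408e+00 -1.45992117e-01]
```

Run:
```python
from h import *
r.reach([0.50,0.16,0.30],q(0)); s=st()
p,d,cp=snap('wrist','w1'); np.savez('pics/w1.npz',p=p,d=d,K=cp[0],k1=cp[1],R=cp[2],c=cp[3])
r.reach([0.45,-0.24,0.33],q(0)); s=st()
p,d,cp=snap('wrist','w2'); np.savez('pics/w2.npz',p=p,d=d,K=cp[0],k1=cp[1],R=cp[2],c=cp[3])
```

```text
t=1.8 pos [0.4997 0.1606 0.2998] yaw 0.0018 grip 0.0851 F [-0.6  0.  -0.4]
t=3.4 pos [ 0.4504 -0.2391  0.3299] yaw 0.0012 grip 0.0849 F [ 0.3  0.3 -0.1]
```

View pics/w1.png

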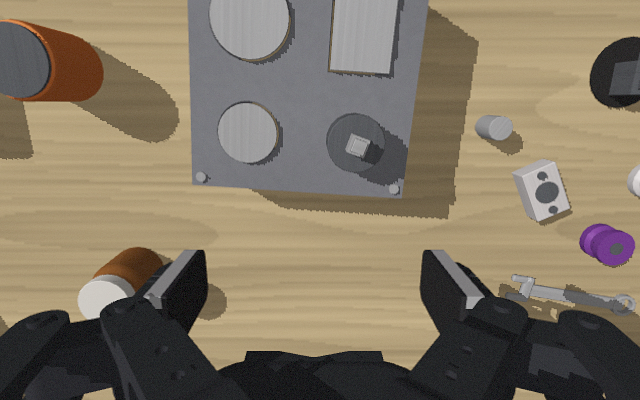

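View pics/w2.png

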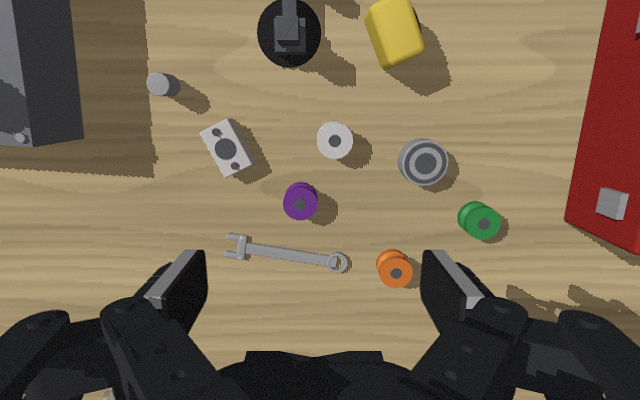

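```bash
cat >> h.py <<'E'
def save(nm,t):
    p,d,cp=t; np.savez(f'pics/{nm}.npz',p=p,d=d,K=cp[0],k1=cp[1],R=cp[2],c=cp[3])
def load(nm):
    D=np.load(f'pics/{nm}.npz'); return D['p'],D['d'],(D['K'],float(D['k1']),D['R'],D['c'])
E
python3 - <<'E'
from h import *
r.reach([0.57,-0.20,0.30],q(0)); s=st()
t=snap('wrist','w4'); save('w4',t)
r.reach([0.615,0.16,0.35],q(0)); s=st()
t=snap('wrist','w3'); save('w3',t)
E
```

```text
t=4.0 pos [ 0.5705 -0.1988  0.2993] yaw 0.0024 grip 0.0853 F [ 0.7  0.1 -0. ]
t=5.4 pos [0.6152 0.1585 0.3499] yaw -0.0017 grip 0.0851 F [-0.4  0.1 -0. ]
```

View pics/w3.png

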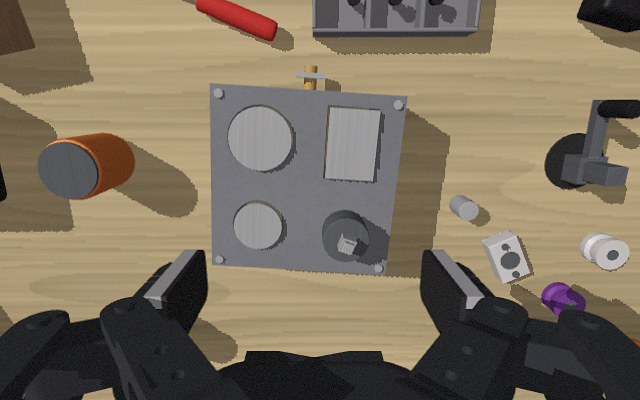

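View pics/w4.png

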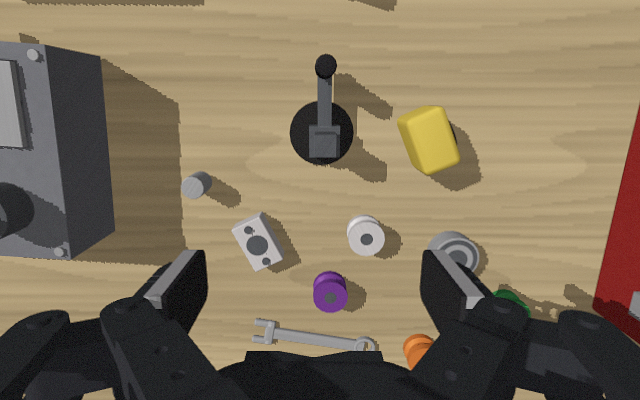

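w3 shows the washer: large plate (261,138), small plate (259,225), oblong plate (353,144), shaft (348,243). w4 shows the crank on its pad at (323,133), with the boss at about (324,140) and the knob at (326,66). It also shows the cover (257,240), the silver pulley (366,236) and the bearing (455,250). Now I'll measure them.

```bash
cat > meas.py <<'E'
from h import *
def blobs(mask,amin=150):
    n,l,s,c=cv2.connectedComponentsWithStats(mask.astype(np.uint8),connectivity=4)
    return [(l==i,s[i],c[i]) for i in range(1,n) if s[i,4]>=amin]
def hull_on(mask,z,cp):
    c=max(cv2.findContours(mask.astype(np.uint8),cv2.RETR_EXTERNAL,cv2.CHAIN_APPROX_NONE)[0],key=cv2.contourArea)
    return onplane(cv2.convexHull(c)[:,0],z,cp)[:,:2], onplane(c[:,0],z,cp)[:,:2]
def topfaces(t,zlo,zhi,amin=150):
    p,d,cp=t; P=cloud(d,cp); Z=P[...,2]
    m=(Z>zlo)&(Z<zhi); m[250:]&=False if False else True
    return blobs(cv2.morphologyEx(m.astype(np.uint8),cv2.MORPH_OPEN,np.ones((3,3))),amin),P
E
python3 - <<'E'
from meas import *
t=load('w2'); p,d,cp=t
print('bench z',np.nanmedian(cloud(d,cp)[60:240,100:500,2]))
B,P=topfaces(t,0.018,0.045)
hsv=cv2.cvtColor(p,cv2.COLOR_RGB2HSV)
for m,s,c in B:
    h,_=hull_on(m,float(np.nanmedian(P[m][:,2])),cp)
    rc=cv2.minAreaRect((h*1000).astype(np.float32))
    print(np.round(c),s[4],'z',np.round(np.nanpercentile(P[m][:,2],[10,50,90]),4),'rect',np.round(rc[0],1),np.round(rc[1],1),rc[2],'hsv',np.median(hsv[m],0))
print('washer')
t=load('w3'); p,d,cp=t
B,P=topfaces(t,0.075,0.16,40)
for m,s,c in B: print(np.round(c),s, np.round(np.nanpercentile(P[m][:,2],[5,50,95]),4))
for uv in [(261,138),(259,225),(353,144),(300,180),(240,180),(345,215),(348,241)]:
    print(uv,np.round(P[uv[1],uv[0]],4),p[uv[1],uv[0]])
E
```

```text
bench z -0.0011670724439440117
[59. 69.] 2115 z [0.0211 0.0318 0.042 ] rect [545.   63.6] [ 19.2 159.4] 86.44635009765625 hsv [120.  15.  53.]
[289.   7.] 235 z [0.0315 0.0327 0.0337] rect [ 617.5 -210.4] [15.4 16.2] 0.05934600159525871 hsv [111.  15.  88.]
[602. 110.] 3852 z [0.0213 0.032  0.0422] rect [ 486.8 -589.6] [273.7  22.1] 0.003036155831068754 hsv [  1. 192. 125.]
[373.  35.] 205 z [0.0212 0.0324 0.0427] rect [ 588.5 -307.6] [48.3  5.6] 24.06914710998535 hsv [ 24. 166. 154.]
[294.  42.] 423 z [0.026  0.0326 0.0341] rect [ 588.6 -210.9] [35.2 36.5] 89.65733337402344 hsv [110.  18.  54.]
[160.  84.] 568 z [0.0266 0.0364 0.0378] rect [534.6 -56. ] [26.  33.7] 0.19719821214675903 hsv [ 90.   3. 149.]
[226. 147.] 1690 z [0.0235 0.0249 0.0266] rect [ 457.1 -126.5] [65.2 42.8] 26.186342239379883 hsv [ 10.   8. 180.]
[334. 140.] 1029 z [0.0296 0.0307 0.0318] rect [ 468.  -264.8] [43.7 44.1] 0.029311927035450935 hsv [  6.   7. 184.]
[424. 162.] 1694 z [0.0257 0.0272 0.0284] rect [ 439.2 -380.5] [59. 59.] 3.7211434841156006 hsv [110.   7. 111.]
[300. 202.] 945 z [0.0293 0.0307 0.0318] rect [ 386.2 -220.7] [44.8 46.7] 88.75381469726562 hsv [140. 150. 130.]
[482. 222.] 1018 z [0.0286 0.0307 0.0319] rect [ 358.6 -463.1] [49.2 47.6] 6.252335548400879 hsv [ 66. 147. 127.]
[395. 272.] 859 z [0.0291 0.0308 0.0319] rect [ 285.3 -351.6] [49.4 44.5] 27.78969955444336 hsv [ 13. 186. 190.]
washer
[303. 178.] [  210    83   197   193 33226] [0.0875 0.0892 0.1186]
[633. 109.] [625 100  15  19 251] [0.0758 0.0773 0.0788]
[ 72. 168.] [  38  138   68   62 3305] [0.0793 0.0876 0.0891]
(261, 138) [0.6396 0.2182 0.0954] [154 154 155]
(259, 225) [0.5353 0.2249 0.095 ] [153 152 153]
(353, 144) [0.6326 0.114  0.0955] [157 157 158]
(300, 180) [0.5895 0.175  0.0889] [123 121 126]
(240, 180) [0.5895 0.2462 0.0881] [120 121 127]
(345, 215) [0.5539 0.1231 0.1139] [62 67 70]
(348, 241) [0.5333 0.1217 0.1412] [128 128 129]
```

Run:
```python
from meas import *
t=load('w3'); p,d,cp=t; P=cloud(d,cp); g=cv2.cvtColor(p,cv2.COLOR_RGB2GRAY)
Z=P[...,2]
m=(Z>0.0922)&(Z<0.1)
m=cv2.morphologyEx(m.astype(np.uint8),cv2.MORPH_OPEN,np.ones((3,3)))
res={}
for m_,s,c in blobs(m,400):
    h,_=hull_on(m_,0.0955,cp); rc=cv2.minAreaRect((h*1000).astype(np.float32))
    print('plate',np.round(c),s[4],np.round(rc[0],1),np.round(rc[1],1),rc[2], (h.mean(0)), 'z',np.nanmedian(Z[m_]))
# deck outline
m=(Z>0.08)&(Z<0.1); m[:, 430:]=0; m[:,:190]=0
m_=blobs(m,5000)[0][0]; h,_=hull_on(m_,0.0889,cp); rc=cv2.minAreaRect((h*1000).astype(np.float32)); print('deck',rc)
m=(Z>0.112)&(Z<0.12); m_=max(blobs(m,100),key=lambda b:b[1][4])[0]
h,_=hull_on(m_|((Z>.12)&(Z<.16)&(np.indices(Z.shape)[1]<430)),0.1239,cp); print('housing', cv2.minAreaRect((h*1000).astype(np.float32)), np.nanmedian(Z[m_]))
m=(Z>0.135)&(Z<0.16); 
for m_,s,c in blobs(m,10): print('shaft',c,s, np.nanmedian(Z[m_]), onplane([c],0.1465,cp))
cv2.imwrite('pics/sh3.png',cv2.resize(p[190:290,290:410,::-1],None,fx=5,fy=5,interpolation=cv2.INTER_CUBIC))
t=load('w2')
cv2.imwrite('pics/parts2.png',cv2.resize(t[0][100:250,180:500,::-1],None,fx=2.5,fy=2.5,interpolation=cv2.INTER_CUBIC))
```

```text
plate [259. 138.] 3174 [639.3 220. ] [71.4 70.6] 89.87777709960938 [0.64229784 0.21796871] z 0.09493313617390733
plate [352. 143.] 3470 [632.1 115.6] [56.  79.8] 86.25379180908203 [0.63157394 0.11712774] z 0.09482895136466862
plate [257. 225.] 1716 [535.  226.8] [57.  56.2] 89.82823944091797 [0.53563882 0.22567861] z 0.09490398430908878
deck ((582.4607543945312, 171.2606658935547), (219.76170349121094, 220.96353149414062), 86.24153137207031)Traceback (most recent call last):
  File "<stdin>", line 13, in <module>
ValueError: max() iterable argument is empty
```

Run:
```python
from h import *
t=load('w3');cv2.imwrite('pics/sh3.png',cv2.resize(t[0][190:290,290:410,::-1],None,fx=5,fy=5,interpolation=cv2.INTER_CUBIC))
t=load('w2')
cv2.imwrite('pics/parts2.png',cv2.resize(t[0][100:250,180:500,::-1],None,fx=2.5,fy=2.5,interpolation=cv2.INTER_CUBIC))
```

```text
(no output)
```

View pics/sh3.png

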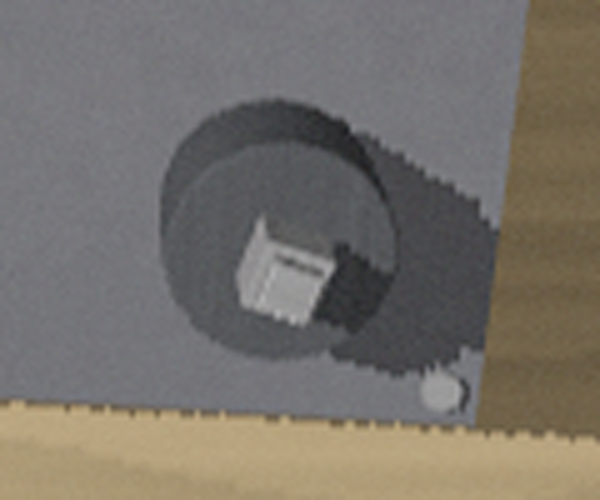

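View pics/parts2.png

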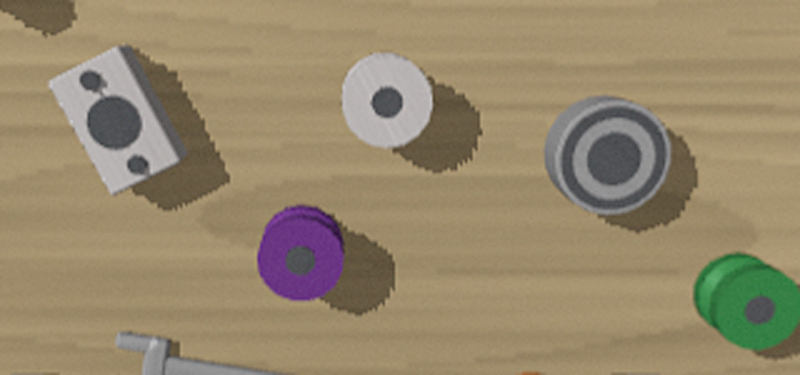

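Pulley candidates in w2 are silver (335,140), purple (300,202), green (480,220) and orange (395,268). The crop confirms that the silver drum is the aluminium pulley. The other three are the coloured look-alikes. The bearing is the ringed steel disc at (423,161) and the cover is the oblong at (226,147). All three parts are present, so I'll start with the bearing.

```bash
cat > act.py <<'E'
from meas import *
PL=dict(bearing=(0.6388,0.2201),pulley=(0.5343,0.2269),cover=(0.6318,0.1156))
WY=np.radians(-3.75); ZPL=0.0961
def find(part,near,t=None,zoff=0.,name=None,rad=0.09):
    H=dict(bearing=0.028,pulley=0.032,cover=0.026)[part]
    t=t or snap('wrist',name); p,d,cp=t
    B,P=topfaces(t,H+zoff-0.009,H+zoff+0.006,300)
    hsv=cv2.cvtColor(p,cv2.COLOR_RGB2HSV); best=[]
    for m,s,c in B:
        if np.median(hsv[m][:,1])>70: continue
        h,_=hull_on(m,H+zoff-0.0012,cp); rc=cv2.minAreaRect((h*1000).astype(np.float32))
        L=sorted(rc[1]); want=dict(bearing=(60,60),pulley=(46,46),cover=(42,66))[part]
        if max(abs(L[0]-want[0]),abs(L[1]-want[1]))>7: continue
        a=rc[2]+(0 if rc[1][0]>=rc[1][1] else 90); a=(a+90)%180-90
        c0=np.array(rc[0])/1000
        dist=np.hypot(*(c0-near))
        if dist<rad: best.append((dist,c0,np.radians(a),L,c))
    if not best: print('NOT FOUND',part); return None
    best.sort(key=lambda b:b[0]); b=best[0]
    print(part,'at',np.round(b[1],4),'ang %.1f'%np.degrees(b[2]),'size',np.round(b[3],1),'px',np.round(b[4]),'n',len(best)); return b[1],b[2]
E
python3 - <<'E'
from act import *
r.reach([0.4392,-0.3805,0.20],q(np.pi/2)); st()
f=find('bearing',(0.4392,-0.3805),name='b1')
if f:
    x,y=f[0]
    r.move_straight([x,y,0.031],q(np.pi/2),speed=0.15,max_force=15); st()
    command_gripper(0.05,60); st()
    r.move_straight([x,y,0.20],speed=0.2); st()
E
```

```text
t=7.6 pos [ 0.4396 -0.3803  0.2002] yaw 1.5709 grip 0.0851 F [-0.4 -0.3  0. ]
bearing at [ 0.4377 -0.381 ] ang -0.0 size [58.6 58.7] px [312. 174.] n 1
t=9.0 pos [ 0.4382 -0.3815  0.0319] yaw 1.5709 grip 0.0855 F [-0.3 -0.2  0.8]
t=9.4 pos [ 0.4377 -0.381   0.0311] yaw 1.5708 grip 0.0500 F [ 0.   0.2 -0.1]
t=10.4 pos [ 0.4372 -0.3805  0.1988] yaw 1.5708 grip 0.0503 F [ 1.3 -0.4 -0.4]
```

View pics/b1.png

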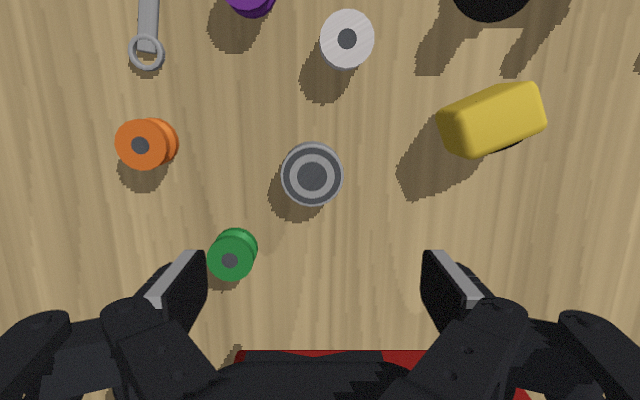

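Run:
```python
from act import *
snap('wrist','b2'); st()
```

```text
t=10.4 pos [ 0.4371 -0.3804  0.1985] yaw 1.5708 grip 0.0502 F [-0.1 -0.8 -0.3]
```

View pics/b2.png

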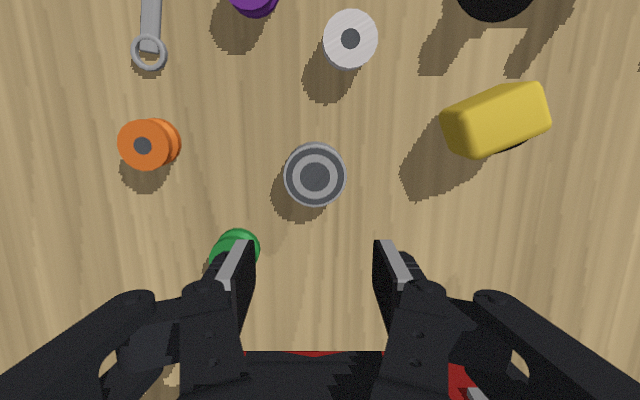

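The bearing has not moved (314,175), so the fingers closed above it. I'll check from depth where the fingertips really are in the tool frame.

Run:
```python
from act import *
def tips(n):
    p,d,cp=snap('wrist'); s=r.read_state()
    P=cloud(d,cp); T=(P-np.array(s['eef_pos']))@Rot.from_quat(s['eef_rot']).as_matrix()
    m=(d>0)&(T[...,2]<0.08)
    print(n,s['grip_width'],'n',m.sum())
    for sl in ['L','R']:
        mm=m.copy(); 
        if sl=='L': mm[:,313:]=0
        else: mm[:,:313]=0
        mm[300:]=0
        X=T[mm]; i=np.argsort(X[:,2])[-200:]
        print(sl,'max z pts',np.round(np.percentile(X[:,2],[50,90,99,100]),4),'y inner',np.round(np.percentile(abs(X[i,1]),[0,50,100]),4),'x',np.round(np.percentile(X[i,0],[0,50,100]),4))
    print('bench', np.nanmedian(P[60:240,200:400,2]))
tips('50mm'); 
command_gripper(0.085); tips('open'); st()
command_gripper(0.0); tips('shut'); snap('wrist','shut1'); st()
```

```text
50mm 0.05028940595568941 n 51692
L max z pts [-0.0435 -0.0209 -0.0132 -0.0105] y inner [0.0249 0.0252 0.0373] x [-0.0108  0.0048  0.0121]
R max z pts [-0.0431 -0.0209 -0.0131 -0.0105] y inner [0.0246 0.0249 0.0368] x [-0.0108  0.0044  0.0121]
bench -0.0012327198297862885
open 0.08477914567677865 n 51031
L max z pts [-0.0413 -0.027  -0.0221 -0.0199] y inner [0.042  0.0426 0.0484] x [-0.01    0.0009  0.0113]
R max z pts [-0.0412 -0.0267 -0.0218 -0.0201] y inner [0.0419 0.0424 0.0487] x [-0.0105  0.0013  0.0112]
bench -0.0012420051624081885
t=11.0 pos [ 0.4377 -0.381   0.2   ] yaw 1.5708 grip 0.0848 F [-0.6 -0.  -0. ]
shut 0.00023471633691322482 n 51821
L max z pts [-0.0524 -0.0234 -0.0143 -0.0107] y inner [0.0007 0.0055 0.0133] x [0.007  0.0113 0.0122]
R max z pts [-0.0518 -0.0232 -0.0141 -0.0113] y inner [0.0001 0.0049 0.0133] x [0.007  0.0113 0.0122]
bench -0.0012477569938633692
t=11.8 pos [ 0.4377 -0.381   0.2   ] yaw 1.5708 grip -0.0003 F [-0.4  0.3  0. ]
```

View pics/shut1.png

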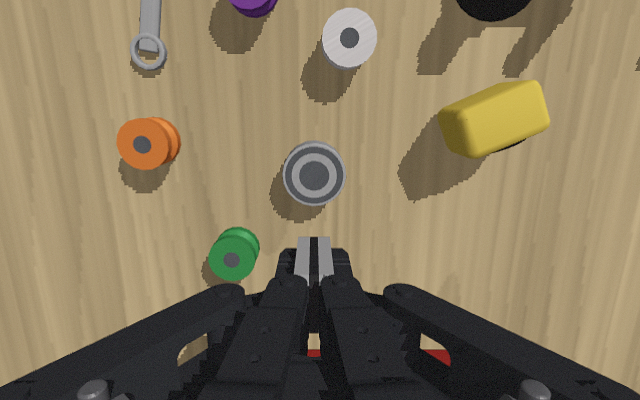

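The depth readings put the fingertips about 10 mm behind the reported TCP (20 mm when open), not 25 mm ahead. That explains the miss. A gentle touch on a clear patch of bench will confirm it.

Run:
```python
from act import *
command_gripper(0.05)
r.reach([0.53,-0.40,0.10],q(np.pi/2)); 
r.move_straight([0.53,-0.40,0.03],speed=0.1); st()
h=r.move_straight([0.53,-0.40,-0.02],speed=0.03,max_force=6); print(h); st()
r.move_straight([0.53,-0.40,0.10],speed=0.15); st()
```

```text
t=13.8 pos [ 0.5304 -0.4004  0.0309] yaw 1.5707 grip 0.0500 F [ 0.2  0.8 -0.4]
True
t=15.1 pos [ 0.5299 -0.3999 -0.0123] yaw 1.5708 grip 0.0496 F [-0.6  0.7  4.4]
t=16.0 pos [ 0.5295 -0.3995  0.0988] yaw 1.5707 grip 0.0498 F [-0.6 -0.4  0.6]
```

The touch confirms it: with a 50 mm opening the tips are at about −0.011 m along tool z. I'll use that as the measured tip offset and redo the bearing grasp.

```bash
cat >> act.py <<'E'
def pick(part,near,yw,zt,w,force=60,name=None,yaw_from_ang=None):
    command_gripper(0.085)
    r.reach([near[0],near[1],0.17],q(yw)); f=find(part,np.array(near),name=name)
    if f is None: return None
    if yaw_from_ang: yw=yaw_from_ang(f[1])
    x,y=f[0]
    r.reach([x,y,0.06],q(yw))
    h=r.move_straight([x,y,zt],q(yw),speed=0.1,max_force=12)
    if h: print('touched'); st()
    command_gripper(w-0.02,force); s=st()
    r.move_straight([x,y,zt+0.05],speed=0.15); s=st()
    return f,yw,s['grip_width']
E
python3 - <<'E'
from act import *
print(pick('bearing',(0.4377,-0.381),np.pi/2,-0.008,0.06,name='b3'))
r.move_straight([0.4377,-0.381,0.17],speed=0.25); st(); snap('wrist','b4')
E
```

```text
bearing at [ 0.4378 -0.3814] ang 89.9 size [58.6 59. ] px [313. 180.] n 1
t=18.8 pos [ 0.4381 -0.3819 -0.0069] yaw 1.5709 grip 0.0583 F [-0.9  0.6  5.6]
t=19.2 pos [ 0.4375 -0.3811  0.0416] yaw 1.5708 grip 0.0579 F [-0.7 -0.2 -2.5]
((array([ 0.43775107, -0.38143561]), np.float64(1.5692250617517498)), 1.5707963267948966, 0.05790089898235874)
t=19.9 pos [ 0.4369 -0.3801  0.1679] yaw 1.5707 grip 0.0582 F [-0.2 -0.1 -3.7]
```

View pics/b4.png

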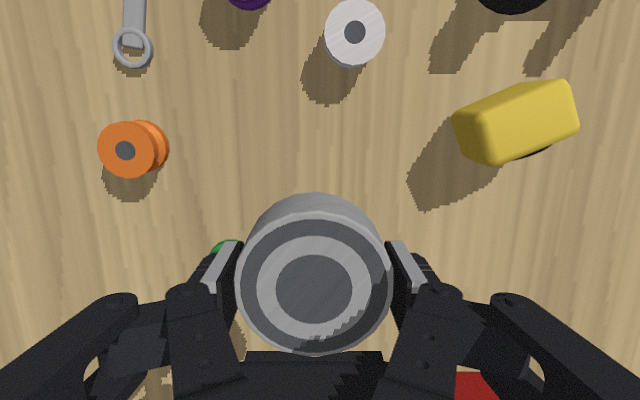

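```bash
cat >> act.py <<'E'
def place(part,yw,zrel,wopen,off=(0,0),via=None,zc=0.125):
    # zrel: TCP z minus part-bottom z
    X=np.array(PL[part])-off
    if via is not None: r.move_straight([*via,zc],q(yw),speed=0.35)
    r.move_straight([*X,zc],q(yw),speed=0.25)
    r.move_straight([*X,ZPL+zrel+0.008],speed=0.15); s=st()
    h=r.move_straight([*X,ZPL+zrel-0.006],speed=0.02,max_force=5); print('contact',h); s=st()
    command_gripper(wopen); 
    r.move_straight([*X,0.20],speed=0.2); st()
E
python3 - <<'E'
from act import *
r.move_straight([0.50,-0.25,0.125],q(np.pi/2),speed=0.35)
place('bearing',np.pi/2,-0.0073,0.08,via=(0.62,0.0))
p=PL['bearing']; r.reach([p[0],p[1],0.28],q(0)); t=snap('wrist','b5'); 
find('bearing',np.array(PL['bearing']),t,zoff=ZPL)
E
```

```text
t=22.9 pos [0.6384 0.2187 0.0962] yaw 1.5691 grip 0.0585 F [ 0.1  0.4 -3.3]
contact True
t=23.3 pos [0.6391 0.2202 0.0894] yaw 1.5709 grip 0.0580 F [0.2 0.1 4.6]
t=24.4 pos [0.6382 0.2199 0.1987] yaw 1.5706 grip 0.0801 F [ 1.4 -0.5 -0.2]
bearing at [0.6397 0.22  ] ang 0.0 size [58.3 59.2] px [314. 175.] n 1
```

View pics/b5.png

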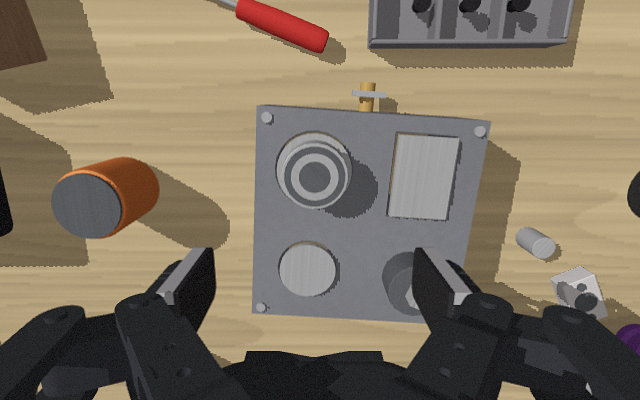

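Run:
```python
from act import *
r.reach([0.55,0.0,0.22],q(0))
f=pick('pulley',(0.468,-0.265),0.0,-0.0065,0.046,name='p1')
if f and f[2]>0.04:
    snap('wrist','p2')
```

```text
pulley at [ 0.4682 -0.265 ] ang 0.0 size [45.3 45.4] px [315. 182.] n 1
t=30.0 pos [ 0.4686 -0.2653 -0.0057] yaw 0.0000 grip 0.0442 F [-0.6  0.6  5.8]
t=30.4 pos [ 0.468  -0.2648  0.0432] yaw -0.0000 grip 0.0441 F [ 0.6 -0.  -2. ]
```

View pics/p1.png

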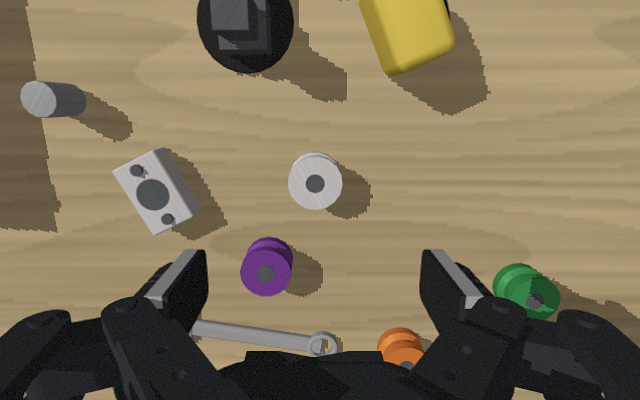

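View pics/p2.png

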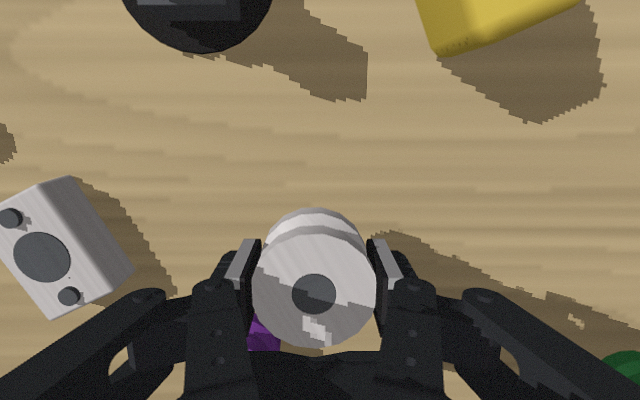

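Run:
```python
from act import *
r.move_straight([0.50,-0.20,0.13],q(0),speed=0.3)
place('pulley',0.0,-0.006,0.072,via=(0.60,0.0),zc=0.165)
p=PL['pulley']; r.reach([p[0]+.03,p[1]-.02,0.28],q(0)); t=snap('wrist','p3'); 
find('pulley',np.array(PL['pulley']),t,zoff=ZPL);find('bearing',np.array(PL['bearing']),t,zoff=ZPL)
```

```text
t=33.5 pos [0.535  0.2264 0.0986] yaw -0.0010 grip 0.0443 F [-0.4  0.4 -1.2]
contact True
t=34.0 pos [0.5346 0.227  0.0904] yaw 0.0001 grip 0.0440 F [-0.4  0.2  4.1]
t=35.1 pos [0.5337 0.2267 0.1988] yaw -0.0001 grip 0.0716 F [ 0.1 -0.2  0.4]
pulley at [0.5348 0.2271] ang -0.1 size [44.8 46.7] px [291. 210.] n 1
bearing at [0.6394 0.2197] ang -0.1 size [58.  58.2] px [298.  87.] n 1
```

View pics/p3.png

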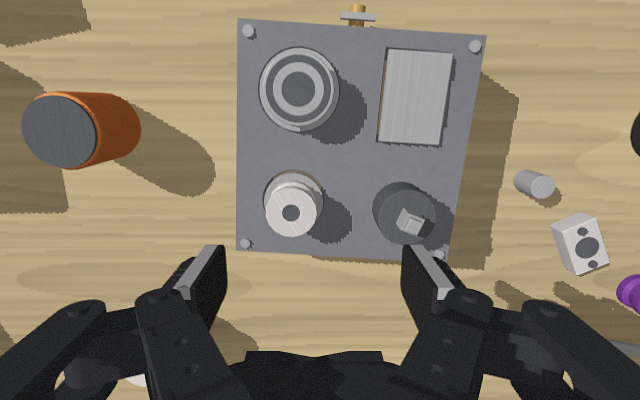

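Run:
```python
from act import *
r.reach([0.52,-0.02,0.22],q(0))
f=pick('cover',(0.457,-0.1265),np.radians(26),-0.0065,0.042,name='c1',yaw_from_ang=lambda a:a)
print(f); snap('wrist','c2')
```

```text
cover at [ 0.4567 -0.1251] ang 25.9 size [41.7 65.5] px [312. 179.] n 1
t=39.4 pos [ 0.4571 -0.1252 -0.0059] yaw 0.4528 grip 0.0409 F [-1.4  0.9  4.8]
t=39.9 pos [ 0.4565 -0.125   0.0433] yaw 0.4527 grip 0.0410 F [ 1.2  0.4 -2.1]
((array([ 0.45671988, -0.12506195]), np.float64(0.4527473721675583)), np.float64(0.4527473721675583), 0.04098841561199092)
```

View pics/c2.png

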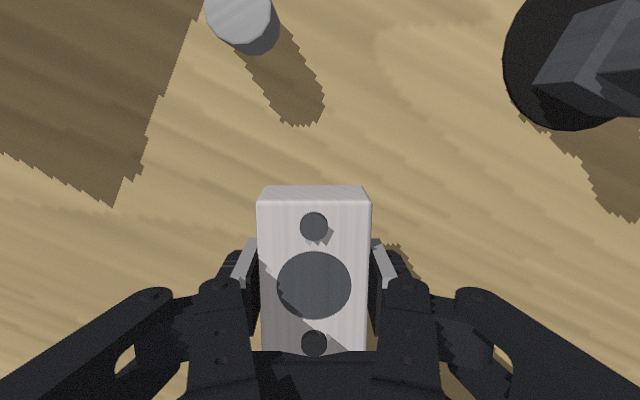

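Run:
```python
from act import *
r.move_straight([0.50,-0.11,0.13],q(0.4527),speed=0.25)
r.reach([0.61,-0.05,0.14],q(WY)); st()
place('cover',WY,-0.0062,0.07,zc=0.13)
r.reach([0.60,0.17,0.32],q(0)); t=snap('wrist','c3'); 
for k in PL: print(PL[k]); find(k,np.array(PL[k]),t,zoff=ZPL)
```

```text
t=41.1 pos [ 0.608  -0.0503  0.1377] yaw -0.0638 grip 0.0410 F [ 0.   0.1 -1.9]
t=42.3 pos [0.6315 0.1141 0.0976] yaw -0.0672 grip 0.0408 F [-0.5  0.2 -1.5]
contact True
t=42.8 pos [0.6321 0.1156 0.0902] yaw -0.0653 grip 0.0411 F [-0.2 -0.1  3.7]
t=43.9 pos [0.6312 0.1155 0.1988] yaw -0.0656 grip 0.0700 F [ 0.3 -0.1 -0.8]
(0.6388, 0.2201)
bearing at [0.6393 0.2195] ang -90.0 size [58.5 58.6] px [262. 127.] n 1
(0.5343, 0.2269)
pulley at [0.5344 0.2274] ang -0.0 size [45.2 47. ] px [258. 231.] n 1
(0.6318, 0.1156)
cover at [0.6313 0.1169] ang -3.6 size [42.3 65.4] px [369. 135.] n 1
```

View pics/c3.png

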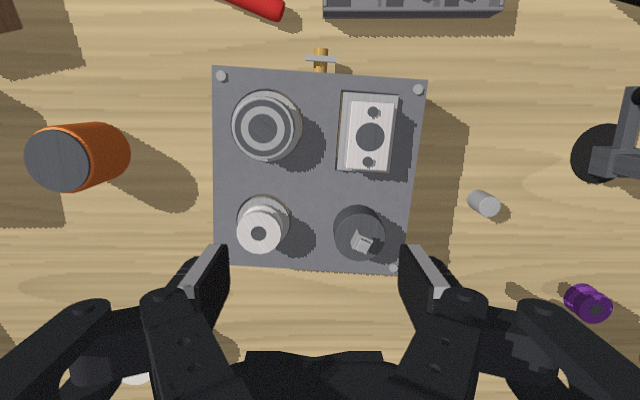

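All three parts are centred on their plates: bearing (262,127), pulley (258,231), cover (369,135). Next come matched close views of the shaft and the crank boss.

Run:
```python
from act import *
r.reach([0.527,0.122,0.27],q(0)); r.hold(0.2); t=snap('wrist'); save('s1',t); st()
cv2.imwrite('pics/s1.png',cv2.resize(t[0][110:240,240:400,::-1],None,fx=5,fy=5,interpolation=cv2.INTER_NEAREST))
r.reach([0.575,-0.21,0.196],q(0)); r.hold(0.2); t=snap('wrist','k1'); save('k1',t); st()
```

```text
t=45.3 pos [0.5278 0.1223 0.2699] yaw 0.0002 grip 0.0700 F [ 0.3 -0.6  0.1]
t=46.8 pos [ 0.5754 -0.2089  0.1964] yaw 0.0016 grip 0.0703 F [-0.1 -0.3 -0.2]
```

View pics/s1.png

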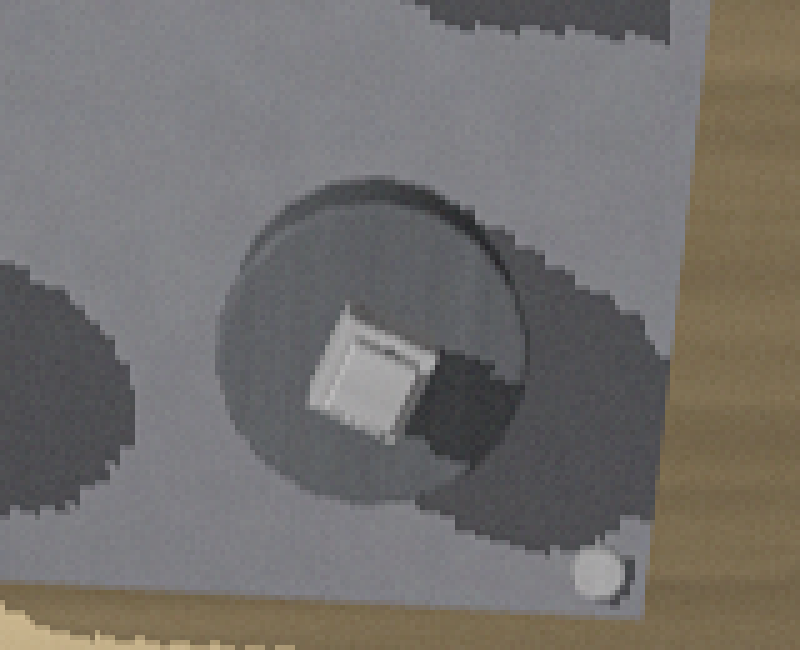

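View pics/k1.png

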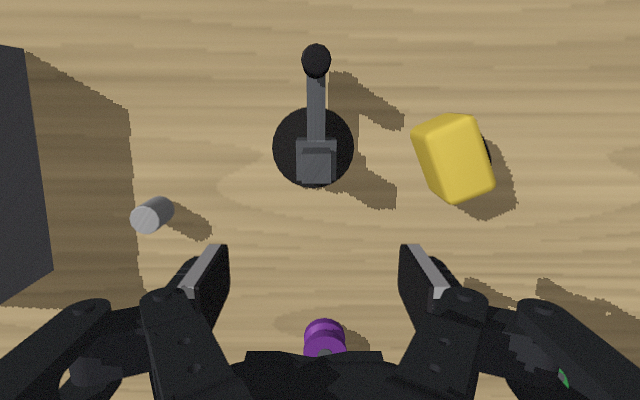

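Run:
```python
from act import *
def rect(nm,lo,hi,uv,zp,rad=40):
    p,d,cp=load(nm); P=cloud(d,cp); Z=P[...,2]
    m=(Z>lo)&(Z<hi); yy,xx=np.indices(Z.shape); m&=np.hypot(xx-uv[0],yy-uv[1])<rad
    b=max(blobs(m,15),key=lambda b:b[1][4]); m=b[0]
    h,_=hull_on(m,zp,cp); rc=cv2.minAreaRect((h*1000).astype(np.float32))
    print(nm,lo,'px',np.round(b[2],1),b[1][4],'z',np.round(np.nanpercentile(P[m][:,2],[10,50,90]),4),'rect',np.round(rc[0],1),np.round(rc[1],1),'ang %.1f'%rc[2],'centroid',np.round(onplane([b[2]],zp,cp)[0,:2],4))
    return m
rect('s1',0.1435,0.155,(314,186),0.1468)
rect('s1',0.135,0.155,(314,186),0.1418)
rect('s1',0.118,0.155,(314,186),0.1238)
rect('k1',0.068,0.08,(316,165),0.0728)
rect('k1',0.027,0.08,(316,165),0.0328)
rect('k1',0.068,0.09,(316,60),0.0788)
p,d,cp=load('k1'); Z=cloud(d,cp)[...,2]
print('heights boss',Z[165,316],'knob',Z[58,316],'pad',Z[140,285],'bench',Z[250,316])
# pad: dark mask
g=cv2.cvtColor(p,cv2.COLOR_RGB2GRAY); m=(abs(Z-0.0028)<0.003)&(g<45); m[:,:265]=0;m[:,360:]=0;m[190:]=0;m[:100]=0
m=max(blobs(m,100),key=lambda b:b[1][4])[0]; h,_=hull_on(m,0.0028,cp); (c,rad)=cv2.minEnclosingCircle((h*1000).astype(np.float32)); print('pad',c,rad)
```

```text
s1 0.1435 px [314.  186.4] 228 z [0.1455 0.1466 0.1475] rect [527.6 122.2] [11.8 12.3] ang 63.8 centroid [0.5278 0.1223]
s1 0.135 px [314.1 184.5] 413 z [0.1398 0.1455 0.1472] rect [528.  122.2] [16.2 16.9] ang 64.4 centroid [0.5281 0.1221]
s1 0.118 px [314.  179.3] 2976 z [0.1227 0.1238 0.1408] rect [527.9 122.5] [52.6 53.2] ang 46.6 centroid [0.5284 0.1222]
k1 0.068 px [316.1 167.3] 931 z [0.0717 0.0726 0.0735] rect [ 590.6 -210.3] [23.8 23.7] ang 0.1 centroid [ 0.5904 -0.2104]
k1 0.027 px [315.8 156.8] 1968 z [0.0321 0.0572 0.0731] rect [ 594.5 -210.6] [35.6 50.1] ang 89.3 centroid [ 0.5925 -0.2103]
k1 0.068 px [315.7  59.1] 766 z [0.0764 0.0775 0.0786] rect [ 669.  -209.7] [20.9 20.8] ang 46.6 centroid [ 0.6691 -0.2098]
heights boss 0.07287031571007035 knob 0.07743174384179141 pad 0.002063960904729878 bench -0.00269681615910472
pad (597.385009765625, -197.05905151367188) 36.8903923034668
```

The boss is at (0.5905, −0.2103) with crank yaw about 0. The shaft is at (0.5277, 0.1222) with its flats at −25.9°, so shaft θ ≈ 0.39 rad. I'll cross-check both from the opposite yaw to cancel hand-eye bias, then grip the boss.

```bash
cat >> act.py <<'E'
def rect(t,lo,hi,near,zp,rad=0.03):
    p,d,cp=t; P=cloud(d,cp); Z=P[...,2]
    m=(Z>lo)&(Z<hi)&(np.hypot(P[...,0]-near[0],P[...,1]-near[1])<rad)
    b=max(blobs(m,15),key=lambda b:b[1][4]); m=b[0]
    h,_=hull_on(m,zp,cp); rc=cv2.minAreaRect((h*1000).astype(np.float32))
    print('rect px',np.round(b[2],1),'c',np.round(rc[0],1),'size',np.round(rc[1],1),'ang %.1f'%rc[2],'z %.4f'%np.nanmedian(P[m][:,2]))
    return np.array(rc[0])/1000,rc[2]
E
python3 - <<'E'
from act import *
for a in (244.1,154.1,64.1):
    r.reach([0.5277,0.1222,0.27],q(np.radians(a))); r.hold(0.2); t=snap('wrist'); st(); rect(t,0.1435,0.155,(0.5277,0.1222),0.1468)
r.reach([0.5905,-0.2103,0.196],q(np.pi)); r.hold(0.2); t=snap('wrist','k2'); st(); rect(t,0.068,0.08,(0.5905,-0.2103),0.0728)
E
```

```text
t=50.2 pos [0.5277 0.1221 0.27  ] yaw -2.0231 grip 0.0699 F [ 0.7 -0.7  0.2]
rect px [314. 184.] c [526.8 121.5] size [12.2 11.1] ang 64.0 z 0.1466
t=51.8 pos [0.5277 0.1222 0.27  ] yaw 2.6898 grip 0.0698 F [-0.2  0.4 -0.2]
rect px [312.6 184.2] c [526.1 122.4] size [11.9 12.2] ang 64.4 z 0.1466
t=53.5 pos [0.5277 0.1222 0.27  ] yaw 1.1190 grip 0.0696 F [-0.3 -0.6  0.1]
rect px [313. 186.] c [527.4 123.2] size [12.2 11.1] ang 64.1 z 0.1466
t=55.9 pos [ 0.5906 -0.21    0.1961] yaw -3.1413 grip 0.0699 F [-0.2 -1.  -0.2]
rect px [312.5 183.3] c [ 588.2 -210.4] size [23.2 24.3] ang 90.0 z 0.0726
```

Run:
```python
from act import *
B=[0.5894,-0.2103]
command_gripper(0.05)
r.reach([*B,0.09],q(np.pi))
h=r.move_straight([*B,0.0285],q(np.pi),speed=0.08,max_force=10); print('touch',h); st()
command_gripper(0.015,90); s=st()
h=r.move_straight([*B,0.06],speed=0.1); st(); snap('wrist','k3'); snap('scene','k3s')
```

```text
touch False
t=57.7 pos [ 0.5898 -0.2105  0.0289] yaw -3.1416 grip 0.0498 F [-0.4  0.   0.4]
t=58.0 pos [ 0.5899 -0.2106  0.0293] yaw 3.1416 grip 0.0229 F [-0.4 -0.4  4.1]
t=58.5 pos [ 0.5891 -0.2101  0.0596] yaw -3.1416 grip 0.0235 F [-1.7  0.1 -3.6]
```

View pics/k3.png

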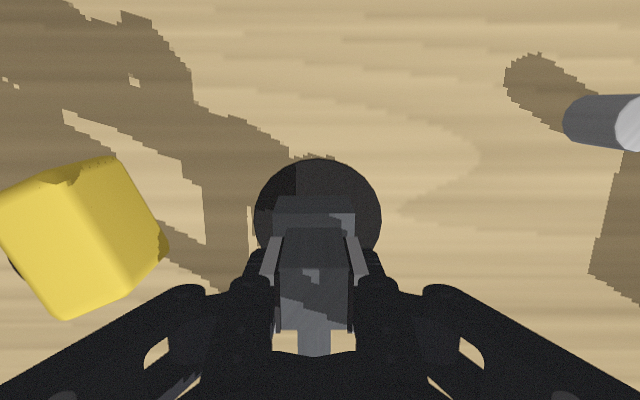

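View pics/k3s.png

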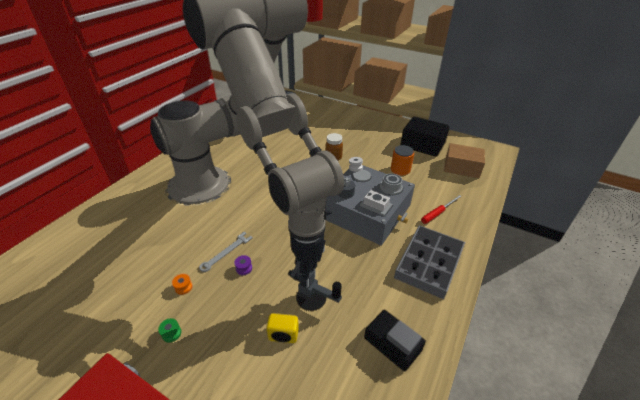

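The crank is lifted cleanly off its pad. In the scene view, though, the pulley seems to be off its plate: white object at (355,163), bare plate at (362,174). I'll zoom in.

Run:
```python
from act import *
p,d,cp=snap('scene'); cv2.imwrite('pics/z1.png',cv2.resize(p[140:230,310:430,::-1],None,fx=6,fy=6,interpolation=cv2.INTER_CUBIC))
P=cloud(d,cp); print(P[160,355],P[163,355],P[174,363],P[182,391])
```

```text
[0.49620505 0.24937202 0.12660782] [0.50442624 0.23182112 0.12808676] [0.5362893  0.23134412 0.09560597] [0.64192101 0.20038044 0.12470135]
```

View pics/z1.png

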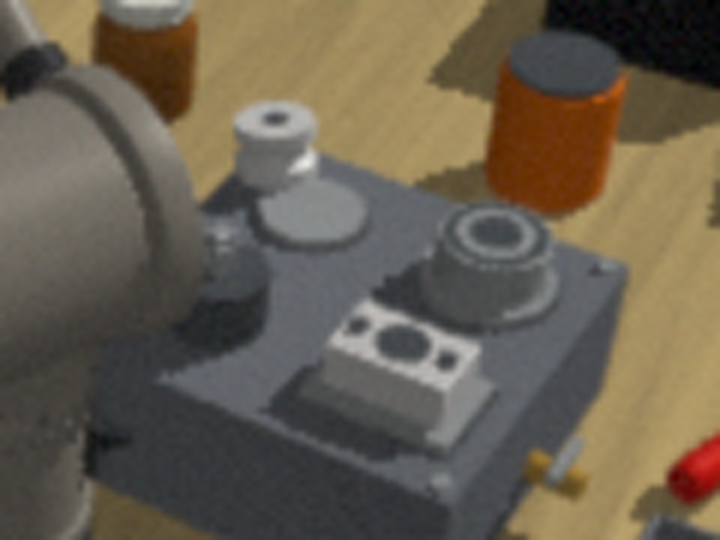

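The pulley has been knocked to about (0.50, 0.245), off its plate. I'll set the crank back on the pad and fix the pulley first.

Run:
```python
from act import *
B=[0.5894,-0.2103]
h=r.move_straight([*B,0.024],q(np.pi),speed=0.05,max_force=6); print(h); st()
command_gripper(0.05); r.move_straight([*B,0.12],speed=0.2)
r.reach([0.50,0.22,0.27],q(0)); t=snap('wrist','p4'); save('p4',t)
f=find('pulley',np.array([0.5,0.245]),t,zoff=0.092)
p,d,cp=t;P=cloud(d,cp)
m=(P[...,2]>0.108)&(P[...,2]<0.135)&(P[...,0]<0.56)&(P[...,1]>0.19)
print(np.nanpercentile(P[m][:,2],[5,50,95])); 
m=m&(P[...,2]>0.117); X=P[m]; A=np.c_[X[:,:2]-X[:,:2].mean(0),np.ones(len(X))]; print('tilt plane',np.linalg.lstsq(A,X[:,2],rcond=None)[0], X.mean(0))
```

```text
True
t=59.2 pos [ 0.589  -0.2102  0.0293] yaw -3.1415 grip 0.0225 F [-0.1 -0.6  4.6]
pulley at [0.497  0.2547] ang 90.0 size [44.9 45.7] px [274. 182.] n 1
[0.12045765 0.12416317 0.12719184]
tilt plane [ 0.09700897 -0.07760154  0.12397928] [0.49768601 0.25440198 0.12397928]
```

View pics/p4.png

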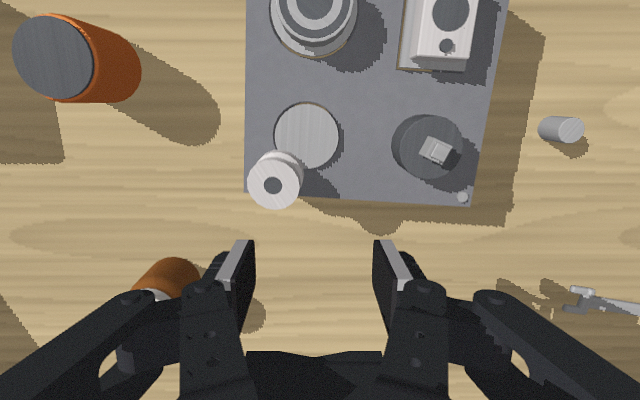

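The pulley leans about 7° on the plate rim at (274,182). I'll grip it with the tool tilted to match, straighten up, and set it back.

Run:
```python
from act import *
n=np.array([-0.097,0.0776,1]); n/=np.linalg.norm(n); zt=-n
yt=np.array([0.62,0.78,0]); yt-=zt*(yt@zt); yt/=np.linalg.norm(yt)
xt=np.cross(yt,zt); Rm=np.c_[xt,yt,zt]; qt=Rot.from_matrix(Rm).as_quat(); yw=np.arctan2(xt[1],xt[0]); print(np.degrees(yw))
if yw<0: # choose the half turn with yaw near 141 deg
    xt,yt=-xt,-yt; Rm=np.c_[xt,yt,zt]; qt=Rot.from_matrix(Rm).as_quat(); yw=np.arctan2(xt[1],xt[0]); print(np.degrees(yw))
top=np.array([0.4973,0.2545,0.1252]); T=top+zt*(0.032+0.0045); print(T)
command_gripper(0.068,60)
r.reach(T-zt*0.09,qt); 
h=r.move_straight(T,qt,speed=0.06,max_force=8); print('touch',h); st()
command_gripper(0.03,50); s=st()
r.move_straight(T+[0,0,0.06],speed=0.1); st()
X=PL['pulley']
r.move_straight([*X,0.15],q(yw),speed=0.1); s=st(); snap('wrist','p5')
```

```text
141.51980175165698
[0.5008135  0.2516892  0.08897839]
touch False
t=67.5 pos [0.501  0.2518 0.0894] yaw 2.4700 grip 0.0680 F [-0.3  0.3  0.4]
t=67.8 pos [0.5011 0.2519 0.0895] yaw 2.4699 grip 0.0445 F [-0.7  0.4  3.6]
t=68.5 pos [0.5003 0.2515 0.1482] yaw 2.4701 grip 0.0445 F [ 0.1 -0.5 -2.6]
t=69.1 pos [0.5337 0.2268 0.1491] yaw 2.4692 grip 0.0448 F [-0.9 -0.6 -1.9]
```

View pics/p5.png

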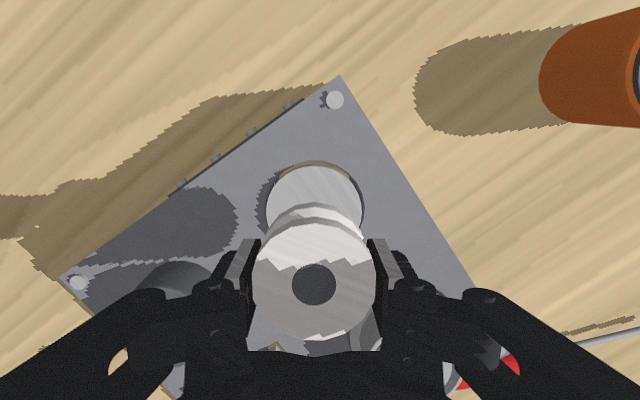

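Run:
```python
from act import *
yw=np.radians(141.52); place('pulley',yw,-0.0045,0.07,zc=0.15)
r.reach([0.60,0.17,0.30],q(0)); t=snap('wrist','p6'); save('p6',t)
for k in PL: print(PL[k]); find(k,np.array(PL[k]),t,zoff=ZPL)
p,d,cp=t;P=cloud(d,cp); m=(P[...,2]>0.117)&(P[...,2]<.14)&(np.hypot(P[...,0]-.5343,P[...,1]-.2269)<.021); X=P[m]; A=np.c_[X[:,:2]-X[:,:2].mean(0),np.ones(len(X))]; print('tilt',np.linalg.lstsq(A,X[:,2],rcond=None)[0])
```

```text
t=69.9 pos [0.5344 0.2271 0.0999] yaw 2.4702 grip 0.0443 F [ 0.1  0.4 -1.3]
contact True
t=70.3 pos [0.5349 0.2269 0.0926] yaw 2.4700 grip 0.0445 F [-1.6 -1.2  5.9]
t=71.4 pos [0.5337 0.2267 0.1989] yaw 2.4701 grip 0.0701 F [0.5 0.3 1.1]
(0.6388, 0.2201)
bearing at [0.6398 0.2195] ang -90.0 size [58. 59.] px [260. 129.] n 1
(0.5343, 0.2269)
pulley at [0.5355 0.2275] ang -1.5 size [44.9 48.1] px [255. 238.] n 1
(0.6318, 0.1156)
cover at [0.6313 0.1169] ang -3.6 size [42.2 65.4] px [372. 137.] n 1
tilt [-0.00566284  0.00217693  0.126886  ]
```

View pics/p6.png

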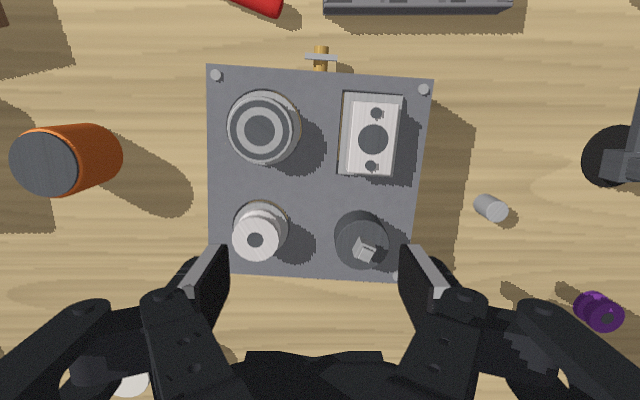

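The pulley is back, flat and centred (255,238), and all three parts are on their plates. Back to the crank.

Run:
```python
from act import *
command_gripper(0.05)
r.reach([0.5894,-0.2103,0.196],q(np.pi)); r.hold(0.2); t=snap('wrist','k4')
c,a=rect(t,0.068,0.08,(0.5894,-0.2103),0.0728)
B=[c[0]+0.0012,c[1]]; print(B)
r.reach([*B,0.09],q(np.pi))
h=r.move_straight([*B,0.0285],q(np.pi),speed=0.08,max_force=10); print('touch',h)
command_gripper(0.015,90); s=st()
r.move_straight([*B,0.12],speed=0.15); st()
p,d,cp=snap('scene','k4s'); P=cloud(d,cp); print('pulley top now',np.round(P[166:170,361],3).tolist())
S=[0.5270,0.1223]; a=np.radians(244.15)
r.reach([0.57,-0.02,0.20],q(np.radians(215))); 
r.reach([*S,0.195],q(a)); r.hold(0.3); st()
snap('wrist','k5'); snap('scene','k5s')
```

```text
rect px [313.5 183.5] c [ 587.4 -209.8] size [23.2 23.5] ang 90.0 z 0.0726
[np.float64(0.5886207153320312), np.float64(-0.20977098083496093)]
touch False
t=79.0 pos [ 0.5891 -0.2101  0.0293] yaw 3.1415 grip 0.0227 F [-0.1  0.   3.6]
t=79.7 pos [ 0.5877 -0.2093  0.1186] yaw 3.1416 grip 0.0229 F [-1.   0.7 -5.1]
pulley top now [[0.529, 0.226, 0.129], [0.53, 0.223, 0.127], [0.533, 0.217, 0.128], [0.535, 0.211, 0.128]]
t=81.6 pos [0.5274 0.1212 0.1949] yaw -2.0241 grip 0.0228 F [ 0.3  0.3 -3.6]
```

View pics/k5.png

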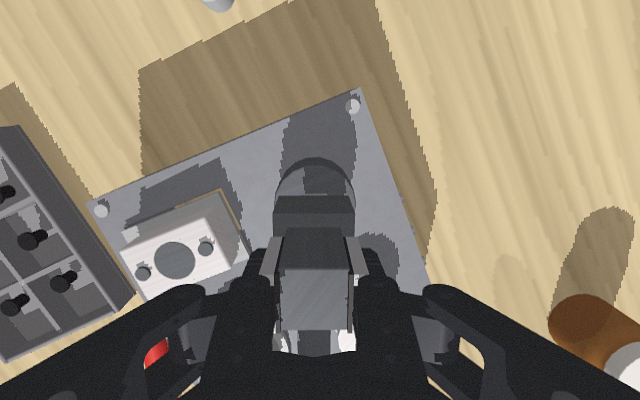

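View pics/k5s.png

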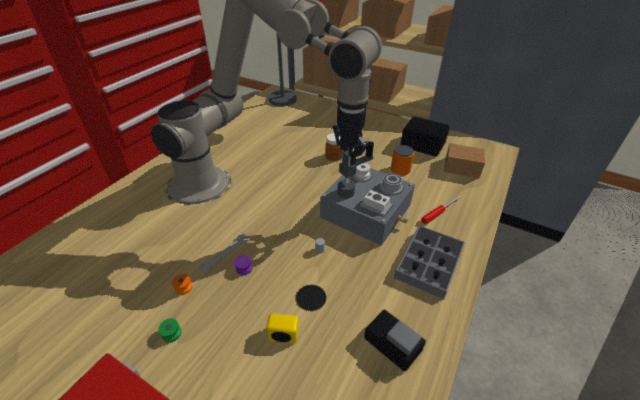

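Run:
```python
from act import *
S=[0.5270,0.1223]; a=np.radians(244.15)
st()
h=r.move_straight([*S,0.180],q(a),speed=0.06); s=st()
h=r.move_straight([*S,0.149],q(a),speed=0.03,max_force=12); print('stop',h); s=st()
```

```text
t=81.7 pos [0.5272 0.1216 0.1949] yaw -2.0232 grip 0.0226 F [ 0.4 -0.1 -3.9]
t=82.1 pos [0.5266 0.1223 0.1793] yaw -2.0218 grip 0.0229 F [-0.1 -0.7 -3.7]
stop True
t=83.0 pos [0.5268 0.1222 0.1503] yaw -2.0219 grip 0.0230 F [ 0.5 -0.6  5.1]
```

The crank seated at TCP z = 0.150, which matches the full-fit height. Winding starts with a small test turn (j6 increasing = clockwise).

```bash
cat >> act.py <<'E'
def wind(dq,step=1.0,tmax=1.2,base=None):
    s=r.read_state(); j=np.array(s['joint_positions']); tgt=j[5]+dq; stopped=False
    while j[5]<tgt-1e-3:
        j[5]=min(j[5]+step,tgt); r.movej(j); s=r.read_state()
        print('t=%.1f j6 %.3f cmd %.3f tz %.3f tau6 %.3f F %s p %s g %.4f'%(s['time_s'],s['joint_positions'][5],j[5],s['torque'][2],s['tau'][5],np.round(s['contact_force'],1),np.round(s['eef_pos'],4),s['grip_width']))
        if abs(s['torque'][2])>tmax or np.linalg.norm(s['contact_force'])>45: stopped=True; print('STOP'); break
    return stopped
E
python3 - <<'E'
from act import *
s=r.read_state(); print(np.round(s['joint_positions'],3),np.round(s['torque'],2)); 
wind(0.3,0.3); snap('wrist','wd1')
E
```

```text
[ 0.086  0.438  1.586 -0.     1.118 -2.604] [0.05 0.08 0.09]
t=83.4 j6 -2.308 cmd -2.304 tz -0.048 tau6 0.290 F [ 0.5 -0.2 -0.8] p [0.5271 0.1222 0.1503] g 0.0233
```

View pics/wd1.png

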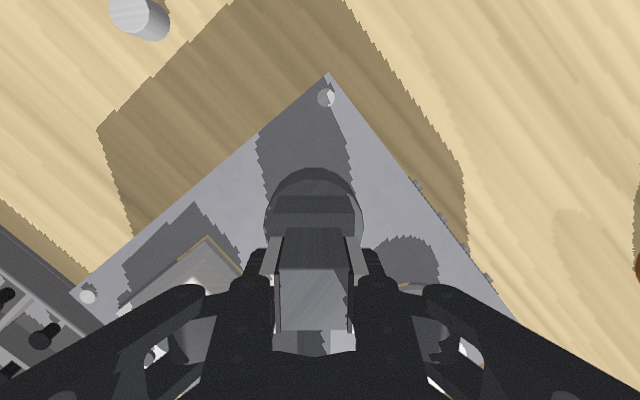

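Run:
```python
from act import *
wind(3.0-(-2.304),1.3); st()
snap('scene','wd2s'); snap('wrist','wd2')
```

```text
t=84.6 j6 -1.010 cmd -1.008 tz 0.118 tau6 0.077 F [ 1.9 -2.6 -4.2] p [0.5273 0.1218 0.1504] g 0.0230
t=85.8 j6 0.291 cmd 0.292 tz 0.063 tau6 0.082 F [ 1.  -5.1 -3.4] p [0.527  0.1216 0.1504] g 0.0231
t=87.0 j6 1.590 cmd 1.592 tz 0.083 tau6 0.076 F [-0.1 -5.5 -0.5] p [0.5266 0.1218 0.1503] g 0.0231
t=88.2 j6 2.890 cmd 2.892 tz 0.015 tau6 0.063 F [-1.6 -4.1 -0.4] p [0.5267 0.1222 0.1503] g 0.0230
t=88.4 j6 2.993 cmd 2.996 tz 0.044 tau6 0.362 F [-1.6 -2.5 -0.1] p [0.5268 0.1223 0.1503] g 0.0231
t=88.4 pos [0.5268 0.1223 0.1503] yaw -1.3354 grip 0.0231 F [-1.6 -2.5 -0.1]
```

View pics/wd2s.png

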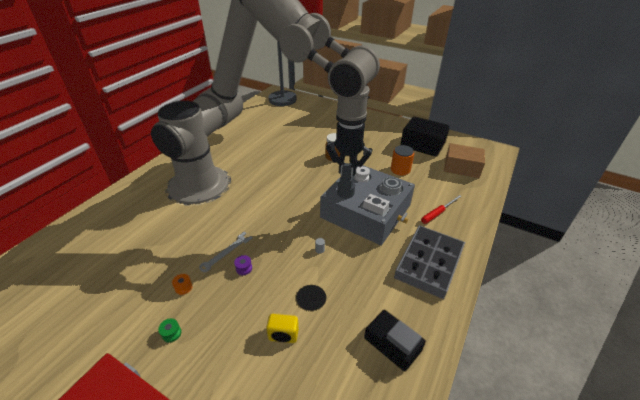

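```bash
cat >> act.py <<'E'
def regrip(S=(0.5270,0.1223)):
    command_gripper(0.05); j=np.array(r.read_state()['joint_positions']); j[5]-=1.5*np.pi; r.movej(j); 
    command_gripper(0.015,90); s=st(); return s
E
python3 - <<'E'
from act import *
regrip(); snap('wrist','wd3')
if not wind(4.712,1.571):
    regrip(); wind(4.712,1.571)
st(); snap('wrist','wd4'); t=snap('scene','wd4s')
E
```

```text
t=93.2 pos [0.5274 0.1222 0.1507] yaw -2.9094 grip 0.0231 F [ 0.1 -2.   1.9]
t=94.6 j6 -0.147 cmd -0.146 tz 0.026 tau6 0.055 F [-1.1 -5.7  2.8] p [0.5273 0.1216 0.1507] g 0.0224
t=96.0 j6 1.424 cmd 1.425 tz 0.062 tau6 0.064 F [-3.1 -4.8  3.1] p [0.5266 0.1216 0.1507] g 0.0231
t=97.4 j6 2.994 cmd 2.995 tz 0.020 tau6 0.045 F [-4.8 -2.9  4.8] p [0.5267 0.1223 0.1507] g 0.0229
t=102.0 pos [0.5277 0.1222 0.1508] yaw -2.9087 grip 0.0230 F [-0.5 -0.8  2.7]
t=103.4 j6 -0.146 cmd -0.146 tz 0.072 tau6 0.087 F [-2.7 -4.4  2.3] p [0.5273 0.1212 0.1509] g 0.0230
t=104.8 j6 1.425 cmd 1.425 tz 0.038 tau6 0.052 F [-4.8 -4.2  5. ] p [0.5263 0.1215 0.1508] g 0.0230
t=106.2 j6 2.994 cmd 2.995 tz 0.021 tau6 0.019 F [-5.3  0.7  5.7] p [0.5267 0.1225 0.1508] g 0.0226
t=106.2 pos [0.5267 0.1225 0.1508] yaw -1.3365 grip 0.0226 F [-5.3  0.7  5.7]
```

View pics/wd4.png

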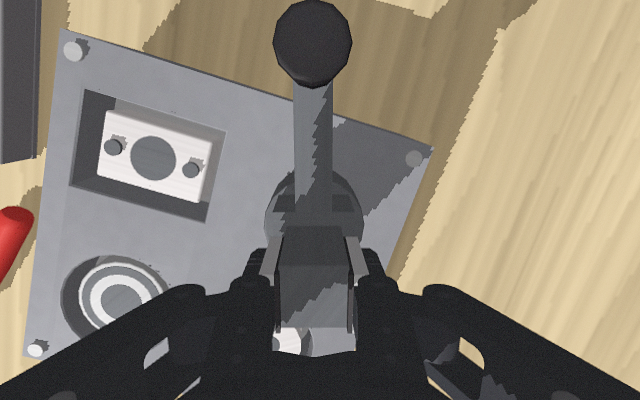

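View pics/wd3.png

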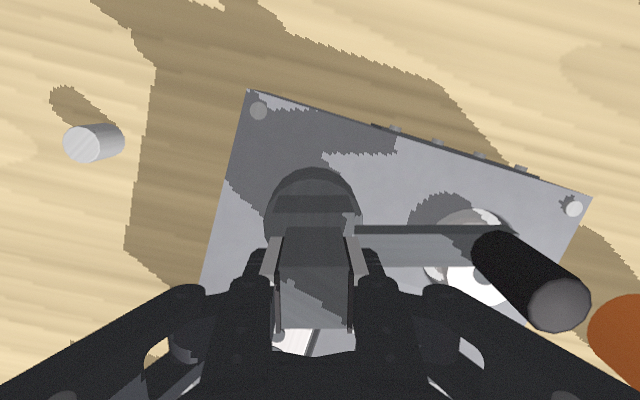

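The rack is well down. For the last pass I'll wind about 3.2 rad and then take small steps to the end stop.

Run:
```python
from act import *
regrip()
if not wind(3.2,1.6,tmax=0.6):
    print('fine'); wind(0.9,0.06,tmax=0.8)
st(); snap('wrist','wd5')
```

```text
t=111.0 pos [0.5281 0.122  0.151 ] yaw -2.9082 grip 0.0230 F [-1.  -2.1  2.2]
t=112.4 j6 -0.117 cmd -0.118 tz 0.032 tau6 0.055 F [-3.8 -5.9  5.1] p [0.5272 0.1208 0.151 ] g 0.0229
t=113.8 j6 1.483 cmd 1.482 tz 0.060 tau6 0.067 F [-9.4 -3.3  7.2] p [0.526  0.1216 0.151 ] g 0.0227
fine
t=114.1 j6 1.542 cmd 1.543 tz -0.072 tau6 0.192 F [-2.6 -0.5  2.4] p [0.5258 0.1216 0.151 ] g 0.0231
t=114.3 j6 1.601 cmd 1.603 tz -0.035 tau6 0.166 F [-2.4 -0.4  3.3] p [0.5258 0.1217 0.1511] g 0.0229
t=114.6 j6 1.660 cmd 1.663 tz -0.055 tau6 0.160 F [-3.3  0.4  2.8] p [0.5258 0.1218 0.151 ] g 0.0227
t=114.8 j6 1.720 cmd 1.723 tz -0.010 tau6 0.158 F [-3.8  0.7  3.7] p [0.5258 0.1218 0.151 ] g 0.0231
t=115.1 j6 1.780 cmd 1.783 tz -0.084 tau6 0.157 F [-4.3  1.9  3.7] p [0.5259 0.1218 0.151 ] g 0.0227
t=115.3 j6 1.840 cmd 1.843 tz 0.009 tau6 0.158 F [-4.5  3.2  3.7] p [0.5259 0.1219 0.151 ] g 0.0230
t=115.6 j6 1.900 cmd 1.903 tz -0.029 tau6 0.107 F [-3.9  4.4  3.9] p [0.5259 0.1219 0.151 ] g 0.0228
t=115.8 j6 1.959 cmd 1.963 tz 0.293 tau6 0.439 F [-3.7  4.2  3.9] p [0.5259 0.122  0.151 ] g 0.0231
t=116.1 j6 2.018 cmd 2.023 tz 0.690 tau6 0.848 F [-3.7  4.6  3.5] p [0.5259 0.1221 0.151 ] g 0.0232
t=116.3 j6 2.078 cmd 2.083 tz 1.077 tau6 1.209 F [-3.9  4.7  3.9] p [0.5259 0.1221 0.151 ] g 0.0228
STOP
t=116.3 pos [0.5259 0.1221 0.151 ] yaw -0.4198 grip 0.0228 F [-3.9  4.7  3.9]
```

View pics/wd5.png

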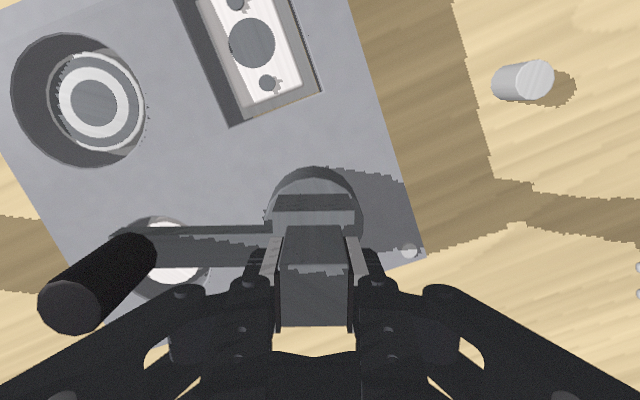

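The end stop is reached: torque climbs steadily from j6 ≈ 1.95, about where I predicted. I'll back off within the socket's play, check the rack depth and the pad centre, then lift the crank.

Run:
```python
from act import *
j=np.array(r.read_state()['joint_positions']); j[5]-=0.2; r.movej(j); s=st(); print(np.round(s['torque'],2))
for n in ('scene','top'):
    p,d,cp=snap(n); g=cv2.cvtColor(p,cv2.COLOR_RGB2GRAY)
    c0=proj([0.589,-0.21,0.004],cp)[0]; yy,xx=np.indices(g.shape)
    m=(g<40)&(np.hypot(xx-c0[0],yy-c0[1])<30)
    b=max(blobs(m,30),key=lambda b:b[1][4]); cnt=max(cv2.findContours(b[0].astype(np.uint8),cv2.RETR_EXTERNAL,cv2.CHAIN_APPROX_NONE)[0],key=cv2.contourArea)
    X=onplane(cnt[:,0],0.004,cp)[:,:2]; print(n,'pad px',np.round(b[2],1),cv2.minEnclosingCircle((X*1000).astype(np.float32)), X.min(0),X.max(0))
r.move_straight([*s['eef_pos'][:2],0.215],speed=0.06,max_force=25); s=st()
t=snap('wrist','wd6'); save('wd6',t)
```

```text
t=116.7 pos [0.526 0.122 0.151] yaw -0.2216 grip 0.0233 F [-3.   1.9  3.1]
[0.48 0.55 0.13]
scene pad px [310.6 297.4] ((596.3008422851562, -209.35299682617188), 37.040828704833984) [ 0.55976324 -0.24604282] [ 0.63253094 -0.17258728]
top pad px [373.3 185.3] ((597.1815795898438, -207.74725341796875), 37.495216369628906) [ 0.56095327 -0.22465519] [ 0.63451325 -0.17325279]
t=118.0 pos [0.5257 0.122  0.2145] yaw -0.2196 grip 0.0227 F [ 0.2 -0.3 -4.4]
```

View pics/wd6.png

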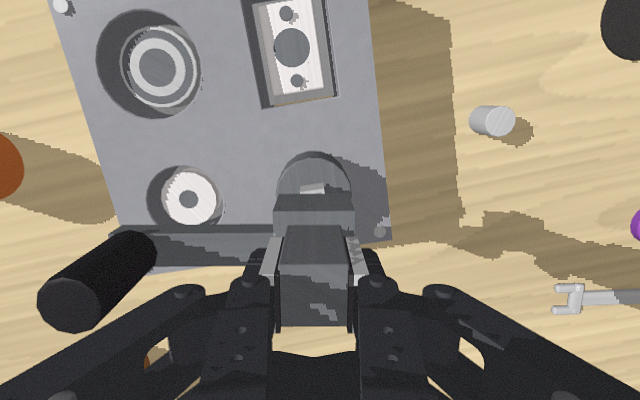

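Run:
```python
from act import *
X=[0.595,-0.209]
r.move_straight([0.5257,0.05,0.215],speed=0.2)
r.reach([0.57,-0.08,0.18],q(np.radians(-50)))
r.reach([*X,0.12],q(-np.pi/2)); st()
r.move_straight([*X,0.045],speed=0.12); s=st(); snap('wrist','e1'); snap('scene','e1s')
```

```text
t=119.8 pos [ 0.5953 -0.2078  0.1201] yaw -1.5684 grip 0.0231 F [ 0.   0.5 -3.4]
t=120.6 pos [ 0.5958 -0.2089  0.046 ] yaw -1.5701 grip 0.0230 F [ 0.4 -0.9 -4.2]
```

View pics/e1.png

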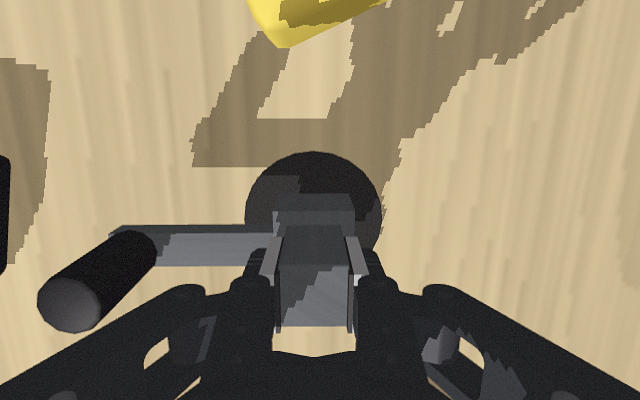

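View pics/e1s.png

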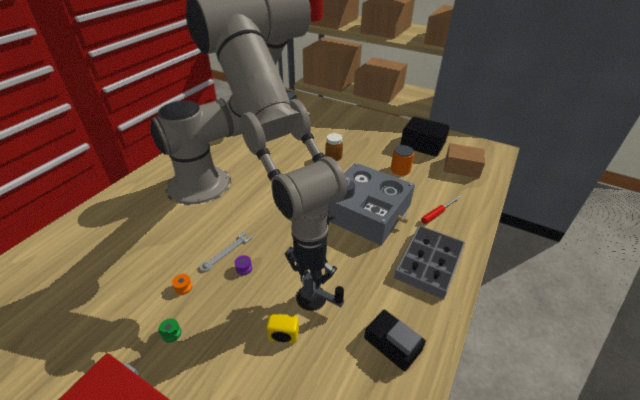

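The crank hangs upright over the pad. Next: lower it, release, back off, and check both the pad and the washer.

Run:
```python
from act import *
X=[0.595,-0.209]
h=r.move_straight([*X,0.024],speed=0.03,max_force=6); print(h); st()
command_gripper(0.05); r.move_straight([*X,0.13],speed=0.12); st()
r.reach([0.57,-0.20,0.25],q(0)); t=snap('wrist','e2'); save('e2',t)
c,a=rect(t,0.067,0.08,(0.595,-0.209),0.0728)
p,d,cp=t; P=cloud(d,cp); g=cv2.cvtColor(p,cv2.COLOR_RGB2GRAY)
m=(np.hypot(P[...,0]-.596,P[...,1]+.209)<.05)&(P[...,2]<0.01)&(g<45)
h,_=hull_on(blobs(cv2.morphologyEx(m.astype(np.uint8),cv2.MORPH_OPEN,np.ones((3,3))),50)[0][0],0.0028,cp); print('pad extents',h.min(0),h.max(0))
r.reach([0.60,0.17,0.30],q(0)); t=snap('wrist','e3'); save('e3',t)
z=0.047
for k in PL: print(PL[k]); find(k,np.array(PL[k]),t,zoff=z)
p,d,cp=t;P=cloud(d,cp)
for k in PL:
    m=(np.hypot(P[...,0]-PL[k][0],P[...,1]-PL[k][1])<.015); print(k,'top z',np.nanmedian(P[m][:,2]))
```

```text
True
t=121.2 pos [ 0.595  -0.2091  0.0301] yaw -1.5709 grip 0.0228 F [-0.6 -0.2  4.3]
t=122.6 pos [ 0.5945 -0.2088  0.1291] yaw -1.5708 grip 0.0502 F [-0.1  0.8 -0.8]
rect px [324.7 144.9] c [ 595.4 -209.9] size [23.8 23.8] ang 89.9 z 0.0726
pad extents [ 0.55984178 -0.24638351] [ 0.63216053 -0.19866768]
(0.6388, 0.2201)
bearing at [0.6397 0.2196] ang -1.0 size [58.4 58.4] px [265. 126.] n 1
(0.5343, 0.2269)
pulley at [0.5359 0.2274] ang -1.5 size [44.4 45.9] px [261. 221.] n 1
(0.6318, 0.1156)
cover at [0.6313 0.1168] ang -3.6 size [42.1 65.5] px [363. 133.] n 1
bearing top z 0.0748316328215087
pulley top z 0.07791575878146856
cover top z 0.07251446257278038
```

View pics/e2.png

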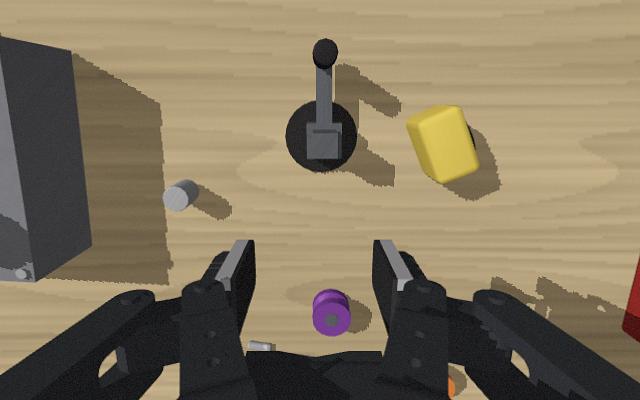

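View pics/e3.png

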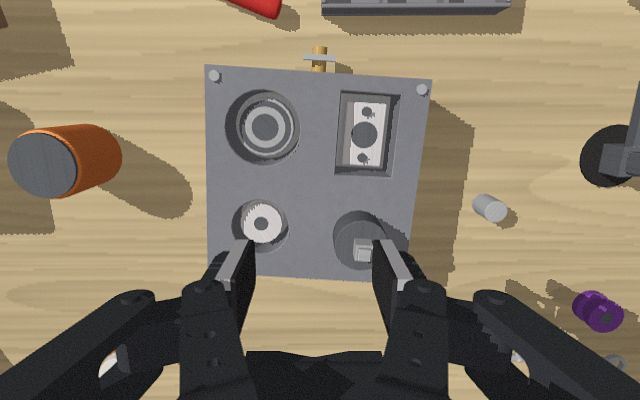

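e2 shows the crank upright in the middle of its pad (324,145). e3 shows all three parts down in their wells at the predicted depth: bearing (265,126), pulley (261,221), cover (363,133). One last check: at the end stop the shaft's flats should be square to the washer, at −3.75°.

Run:
```python
from act import *
r.reach([0.527,0.122,0.27],q(0)); r.hold(0.2); t=snap('wrist','e4'); st()
rect(t,0.1435,0.155,(0.527,0.122),0.1468); rect(t,0.1355,0.155,(0.527,0.122),0.1418)
```

```text
t=126.2 pos [0.5279 0.1222 0.27  ] yaw 0.0001 grip 0.0499 F [-0.6 -0.6 -0.6]
rect px [314.  186.5] c [527.7 122.5] size [11.9 12.2] ang 90.0 z 0.1466
rect px [313.9 184.7] c [528.1 122.2] size [15.9 17.2] ang 86.1 z 0.1457
```

Run:
```python
from act import *
for a in (25,-25):
    r.reach([0.527,0.122,0.23],q(np.radians(a))); r.hold(0.2); t=snap('wrist',f'e5_{a}')
    rect(t,0.1435,0.155,(0.527,0.122),0.1468); rect(t,0.1355,0.155,(0.527,0.122),0.1418)
```

```text
rect px [313.5 199.5] c [527.5 122.5] size [12.1 12.3] ang 87.6 z 0.1465
rect px [313.6 196.9] c [527.9 122.7] size [16.5 16.9] ang 85.9 z 0.1456
rect px [313.9 198.4] c [527.7 121.8] size [12.1 12.5] ang 84.2 z 0.1466
rect px [313.8 196. ] c [528.  121.7] size [16.2 17.3] ang 85.7 z 0.1456
```

The shaft flats average about 86°, i.e. −4°, which matches the stop position. I'll retreat, take one last overview and hand in.

Run:
```python
from act import *
r.reach([0.40,0.30,0.30],q(0)); snap('scene','f1'); st()
```

```text
t=129.0 pos [0.4007 0.2991 0.2993] yaw -0.0020 grip 0.0499 F [-0.7  0.  -0.2]
```

View pics/f1.png

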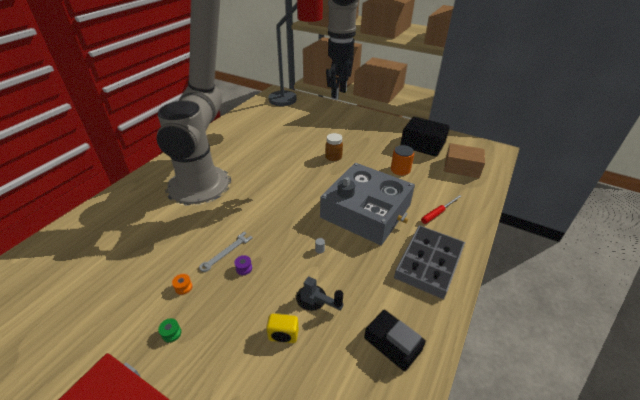

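The overview shows the parts sunk in the washer (367,200), the crank upright on its pad (312,297), and the bystanders where they started.

```bash
python3 -c "
from workcell import r
print(r.finish_job()); print(r.read_state()['time_s'])"
```

```text
the job is handed in; nothing more can be done
None
the job is handed in; nothing more can be done
```

I finished the job and handed it in at about 129 s, under the 210 s limit. The bearing, pulley and cover are on their own plates, the rack is wound down to its stop, and the crank is back upright on its pad.

**Last checks**
- **Parts:** each sits flat within about 2 mm of its plate centre, with 6–7 mm to spare. The plates work out at 47–48 mm above the bench; the target at the bottom is 47 mm.
- **Winding:** torque rose steadily at the end stop. The shaft's flats averaged about −4°, against the −3.75° expected there, but single readings scattered by about 4°.
- **Crank:** its foot is within about 1–2 mm of the pad centre, on a pad with about 14 mm of margin. That rests on the scene view's pad centre (0.596, −0.209); the crank or gripper hid part of the pad in the other views, so they couldn't confirm it.
- **Bystanders:** by eye in the final overview, they stand where they began.

**What went wrong or disagreed**
- **Fingertip offset:** the fingertips are about 10 mm behind the reported tool point, not 25 mm ahead as stated. My first bearing grasp therefore closed on air; I confirmed the offset by touching the bench and used the measured value.
- **Pulley knocked:** after placing, the pulley was knocked off its plate and lay tilted on the rim. I put the crank down, set the pulley flat again, and then carried on.

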